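Clamp the filled moulds on the bench shaker and start it

TASK

Get the shaker going: slide every filled egg mould on the bench fully home into a bay of its own until the sprung roller clicks into its side notch, press that bay's clamp lever down until its catch holds it, and turn the strength knob clockwise as far as it goes. When all the moulds are clamped and the strength is at full, press the start button down and let it go. Leave the tub of nuts, the jar and the palette knife where they are.

Things in the scene. Friction and masses are not known exactly. Their poses are not given: they have to be found in the camera images.
- shaker: Fixed steel bench shaker, 198 x 480 mm, flat bed 65 mm above the bench. Origin at bench level; x runs along the rails away from the robot (moulds slide in towards +x), y to the left. Housing from x -68 to +130 mm, y -240 to +240. Bays 1 to 4 on the bed at y -197, -101, -5, +91; a blue control panel at y +190. A mould fits any bay, either end first.
- bay1_home (a point): Point on the bed in bay 1 where a mould's origin lies when fully home; shaker axes. Rails 12 mm high, 67 apart, from 45 mm before it, flared from 66 mm before it; lips over the flange, underside 12, top 15 mm above the bed, 56 apart. Rubber end stop 50.5 mm behind it. A sprung roller in the left rail beside it gives way to the flange (push up to 15 N) and clicks into the mould's notch at home.
- lever1 (a joint): Clamp lever of bay 1, rad: 0 sprung up, 0.62 level, 0.67 end of travel. Pressed beyond about 0.63 and let go, it stays held at 0.55 to 0.62; let go sooner, it springs up. 5 to 12 N at the pad. Hinge across the bay 112 mm behind home, 24 above the bed; arm points to the robot. Its toe drops between mould body and end rim, so a latched lever blocks an empty bay.
- lever1_pad (a point): Middle of the top of the black thumb pad (26 x 26 mm) at the end of lever 1; moves with it. Up: 68 mm behind the home point (towards +x) and 67 mm above the bed; latched: 52 mm behind, 36 mm above the bed. The catch has a 14 mm square steel tab 98 mm behind the home point, 17 mm left of it, top 43 mm above the bed: pressing it down 5 mm (about 10 N) frees a latched lever.
- bay2_home (a point): Point on the bed in bay 2 where a mould's origin lies when fully home; shaker axes. Rails 12 mm high, 67 apart, from 45 mm before it, flared from 66 mm before it; lips over the flange, underside 12, top 15 mm above the bed, 56 apart. Rubber end stop 50.5 mm behind it. A sprung roller in the left rail beside it gives way to the flange (push up to 15 N) and clicks into the mould's notch at home.
- lever2 (a joint): Clamp lever of bay 2, rad: 0 sprung up, 0.62 level, 0.67 end of travel. Pressed beyond about 0.63 and let go, it stays held at 0.55 to 0.62; let go sooner, it springs up. 5 to 12 N at the pad. Hinge across the bay 112 mm behind home, 24 above the bed; arm points to the robot. Its toe drops between mould body and end rim, so a latched lever blocks an empty bay.
- lever2_pad (a point): Middle of the top of the black thumb pad (26 x 26 mm) at the end of lever 2; moves with it. Up: 68 mm behind the home point (towards +x) and 67 mm above the bed; latched: 52 mm behind, 36 mm above the bed. The catch has a 14 mm square steel tab 98 mm behind the home point, 17 mm left of it, top 43 mm above the bed: pressing it down 5 mm (about 10 N) frees a latched lever.
- bay3_home (a point): Point on the bed in bay 3 where a mould's origin lies when fully home; shaker axes. Rails 12 mm high, 67 apart, from 45 mm before it, flared from 66 mm before it; lips over the flange, underside 12, top 15 mm above the bed, 56 apart. Rubber end stop 50.5 mm behind it. A sprung roller in the left rail beside it gives way to the flange (push up to 15 N) and clicks into the mould's notch at home.
- lever3 (a joint): Clamp lever of bay 3, rad: 0 sprung up, 0.62 level, 0.67 end of travel. Pressed beyond about 0.63 and let go, it stays held at 0.55 to 0.62; let go sooner, it springs up. 5 to 12 N at the pad. Hinge across the bay 112 mm behind home, 24 above the bed; arm points to the robot. Its toe drops between mould body and end rim, so a latched lever blocks an empty bay.
- lever3_pad (a point): Middle of the top of the black thumb pad (26 x 26 mm) at the end of lever 3; moves with it. Up: 68 mm behind the home point (towards +x) and 67 mm above the bed; latched: 52 mm behind, 36 mm above the bed. The catch has a 14 mm square steel tab 98 mm behind the home point, 17 mm left of it, top 43 mm above the bed: pressing it down 5 mm (about 10 N) frees a latched lever.
- bay4_home (a point): Point on the bed in bay 4 where a mould's origin lies when fully home; shaker axes. Rails 12 mm high, 67 apart, from 45 mm before it, flared from 66 mm before it; lips over the flange, underside 12, top 15 mm above the bed, 56 apart. Rubber end stop 50.5 mm behind it. A sprung roller in the left rail beside it gives way to the flange (push up to 15 N) and clicks into the mould's notch at home.
- lever4 (a joint): Clamp lever of bay 4, rad: 0 sprung up, 0.62 level, 0.67 end of travel. Pressed beyond about 0.63 and let go, it stays held at 0.55 to 0.62; let go sooner, it springs up. 5 to 12 N at the pad. Hinge across the bay 112 mm behind home, 24 above the bed; arm points to the robot. Its toe drops between mould body and end rim, so a latched lever blocks an empty bay.
- lever4_pad (a point): Middle of the top of the black thumb pad (26 x 26 mm) at the end of lever 4; moves with it. Up: 68 mm behind the home point (towards +x) and 67 mm above the bed; latched: 52 mm behind, 36 mm above the bed. The catch has a 14 mm square steel tab 98 mm behind the home point, 17 mm left of it, top 43 mm above the bed: pressing it down 5 mm (about 10 N) frees a latched lever.
- mould1: Clear double mould with a brown egg inside, 0.15 to 0.3 kg, may be absent. Flange 100 (x) x 64 (y) x 8 mm, corners chamfered, a notch 13 mm long, 3 deep in the middle of each long side, a rim to 16 mm height along each end. On it a body 56 (x) x 40 (y) mm, upright sides, height 8 to 50: grip its 40 mm width, tips over 16 mm above the underside to clear the bay lips. Origin: middle of underside.
- mould2: Clear double mould with a brown egg inside, 0.15 to 0.3 kg, may be absent. Flange 100 (x) x 64 (y) x 8 mm, corners chamfered, a notch 13 mm long, 3 deep in the middle of each long side, a rim to 16 mm height along each end. On it a body 56 (x) x 40 (y) mm, upright sides, height 8 to 50: grip its 40 mm width, tips over 16 mm above the underside to clear the bay lips. Origin: middle of underside.
- mould3: Clear double mould with a brown egg inside, 0.15 to 0.3 kg, may be absent. Flange 100 (x) x 64 (y) x 8 mm, corners chamfered, a notch 13 mm long, 3 deep in the middle of each long side, a rim to 16 mm height along each end. On it a body 56 (x) x 40 (y) mm, upright sides, height 8 to 50: grip its 40 mm width, tips over 16 mm above the underside to clear the bay lips. Origin: middle of underside.
- mould4: Clear double mould with a brown egg inside, 0.15 to 0.3 kg, may be absent. Flange 100 (x) x 64 (y) x 8 mm, corners chamfered, a notch 13 mm long, 3 deep in the middle of each long side, a rim to 16 mm height along each end. On it a body 56 (x) x 40 (y) mm, upright sides, height 8 to 50: grip its 40 mm width, tips over 16 mm above the underside to clear the bay lips. Origin: middle of underside.
- strength (a joint): Strength knob on the shaker's panel, rad: clockwise seen from above is positive, it stays where it is left, stop at 1.3. Starts between 0 and 0.5.
- strength_grip (a point): Grip point of the strength knob, on its axis 106 mm above the bench: a bar 42 mm long, 14 mm thick, 32 mm high (top 7 mm above this point), lying along the shaker's x when the joint is 0 and turning with it. The point turns with the knob.
- start (a joint): Travel of the start button, m: 0 = up, 0.006 = fully down; springs back; about 5 N fully down.
- start_top (a point): Middle of the top of the round grey start button (26 mm diameter) on the shaker's panel, pressed straight down.
- tub: Bystander: clear tub of nuts, 106 mm across, 80 mm high, loose. Origin: middle of the underside.
- jar: Bystander: jar with a steel lid, 70 mm across, 100 mm high, loose. Origin: middle of the underside.
- palette_knife: Bystander: palette knife 260 mm long lying beyond the shaker, loose. Origin: middle of its length, at bench level.
Mind the look-alikes: they are no part of the job. What is shaped like the mould2 but green or red is not meant. Leave any orange look-alike of the mould1 alone.

How it is judged:
On the way, in this order (a step that is already met when the one before it is completed fails the run):
1. every mould present is home in a bay and the lever of that bay is latched (((horizontal distance between mould1 and bay1_home below 0.004 m and height (world z) of mould1 between 0.06 and 0.07 m and angle between the x axis of mould1 and the x axis of shaker, either way round below 0.06 rad and value of joint lever1 above 0.52 rad) or (horizontal distance between mould1 and bay2_home below 0.004 m and height (world z) of mould1 between 0.06 and 0.07 m and angle between the x axis of mould1 and the x axis of shaker, either way round below 0.06 rad and value of joint lever2 above 0.52 rad) or (horizontal distance between mould1 and bay3_home below 0.004 m and height (world z) of mould1 between 0.06 and 0.07 m and angle between the x axis of mould1 and the x axis of shaker, either way round below 0.06 rad and value of joint lever3 above 0.52 rad) or (horizontal distance between mould1 and bay4_home below 0.004 m and height (world z) of mould1 between 0.06 and 0.07 m and angle between the x axis of mould1 and the x axis of shaker, either way round below 0.06 rad and value of joint lever4 above 0.52 rad)) and ((horizontal distance between mould2 and bay1_home below 0.004 m and height (world z) of mould2 between 0.06 and 0.07 m and angle between the x axis of mould2 and the x axis of shaker, either way round below 0.06 rad and value of joint lever1 above 0.52 rad) or (horizontal distance between mould2 and bay2_home below 0.004 m and height (world z) of mould2 between 0.06 and 0.07 m and angle between the x axis of mould2 and the x axis of shaker, either way round below 0.06 rad and value of joint lever2 above 0.52 rad) or (horizontal distance between mould2 and bay3_home below 0.004 m and height (world z) of mould2 between 0.06 and 0.07 m and angle between the x axis of mould2 and the x axis of shaker, either way round below 0.06 rad and value of joint lever3 above 0.52 rad) or (horizontal distance between mould2 and bay4_home below 0.004 m and height (world z) of mould2 between 0.06 and 0.07 m and angle between the x axis of mould2 and the x axis of shaker, either way round below 0.06 rad and value of joint lever4 above 0.52 rad)) and ((horizontal distance between mould3 and bay1_home below 0.004 m and height (world z) of mould3 between 0.06 and 0.07 m and angle between the x axis of mould3 and the x axis of shaker, either way round below 0.06 rad and value of joint lever1 above 0.52 rad) or (horizontal distance between mould3 and bay2_home below 0.004 m and height (world z) of mould3 between 0.06 and 0.07 m and angle between the x axis of mould3 and the x axis of shaker, either way round below 0.06 rad and value of joint lever2 above 0.52 rad) or (horizontal distance between mould3 and bay3_home below 0.004 m and height (world z) of mould3 between 0.06 and 0.07 m and angle between the x axis of mould3 and the x axis of shaker, either way round below 0.06 rad and value of joint lever3 above 0.52 rad) or (horizontal distance between mould3 and bay4_home below 0.004 m and height (world z) of mould3 between 0.06 and 0.07 m and angle between the x axis of mould3 and the x axis of shaker, either way round below 0.06 rad and value of joint lever4 above 0.52 rad)) and ((horizontal distance between mould4 and bay1_home below 0.004 m and height (world z) of mould4 between 0.06 and 0.07 m and angle between the x axis of mould4 and the x axis of shaker, either way round below 0.06 rad and value of joint lever1 above 0.52 rad) or (horizontal distance between mould4 and bay2_home below 0.004 m and height (world z) of mould4 between 0.06 and 0.07 m and angle between the x axis of mould4 and the x axis of shaker, either way round below 0.06 rad and value of joint lever2 above 0.52 rad) or (horizontal distance between mould4 and bay3_home below 0.004 m and height (world z) of mould4 between 0.06 and 0.07 m and angle between the x axis of mould4 and the x axis of shaker, either way round below 0.06 rad and value of joint lever3 above 0.52 rad) or (horizontal distance between mould4 and bay4_home below 0.004 m and height (world z) of mould4 between 0.06 and 0.07 m and angle between the x axis of mould4 and the x axis of shaker, either way round below 0.06 rad and value of joint lever4 above 0.52 rad))), for 0.3 s.
2. the start button is pressed, with every mould still clamped and the strength knob at its clockwise stop (all of step 1 and value of joint strength above 1.2 rad and value of joint start above 0.004 m), for 0.05 s.
At the end, for the whole second after the job is handed in: Every mould present lies flat in a bay, within 4 mm of that bay's home point and within 0.06 rad of the rails' direction, with that bay's lever latched (joint above 0.52 rad); the strength knob is above 1.2 rad; the start button has been pressed more than 4 mm with all of this true and is up again (all of step 1 and value of joint strength above 1.2 rad and value of joint start below 0.002 m); the robot touches nothing.
It fails at once if the tub of nuts is pushed more than 3 cm from its place (distance of tub from where it was at the start of the episode above 0.03 m).
It fails at once if the jar is pushed more than 3 cm from its place (distance of jar from where it was at the start of the episode above 0.03 m).
It fails at once if the palette knife is pushed more than 3 cm from its place (distance of palette_knife from where it was at the start of the episode above 0.03 m).
Of mould1, mould2, mould3, mould4 only 3 to 4 are there at a start; the rules pass over those that are not, and their reading is None.
At some moment in a run one of mould1, mould2, mould3, mould4 may be knocked a few centimetres aside while the robot is not near it.
It also fails if it takes over 208 s, if anything falls off the work surface, if the arm or the gripper's body presses on something with over 40 N, if the wrist force passes 120 N, or if a joint passes its speed limit or range.

ROBOT

A 6-joint arm with a two-finger parallel gripper is mounted at the origin on the work surface. World frame = base frame: x ahead of the robot, y to its left, z up, the work surface at z = 0. Lengths are in m, angles in rad, forces in N, time in s.
With the tool pointing down it reaches from about 0.35 to 0.975 m from the base axis. Payload 4.9 kg.
Tool frame: the origin (TCP) lies midway between the tips of the shut fingers; the grasp point (between the pads) lies 19 mm behind it (manip.grip_depth is the distance from the TCP to the grasp point, in m); z points along the fingers, y is the line along which they close (so a half turn about z gives the same grasp; the last joint's range is limited). The gripper opens to 85 mm and grips with 20 to 120 N. Pads are 22 mm wide; open, the fingers measure 114 mm over their backs; the gripper's body (76 mm by 85 mm) begins 54 mm behind the grasp point. The pads swing forward as they close: fully open they stand 13 mm farther back than shut.
Start: joints at [-1.252, 0.053, 1.613, -0, 1.476, -0.119], TCP at [0.265, -0.566, 0.231] pointing down, gripper open.
Joint ranges: [-3.01, 3.01], [-1.01, 2.22], [0.06, 2.58], [-1.02, 4.17], [0.09, 2.62], [-3.14, 3.14]. Speed limits (rad/s): [2.57, 2.57, 3.14, 3.14, 3.14, 3.14].

INTERFACE

Orientations are given as a rotation vector (axis times angle).
In Python, from plant import manip, viewer, order gives the robot as it stands.
- The arm moves only by the tool step_arm, never from a script. Its argument "commands" is a list of rows, each an object of numbers: "dx", "dy", "dz": the shift along the world's x, y, z scaled (see below); "wx", "wy", "wz": the turn, a rotation vector about the world's x, y, z scaled (see below); "gripper": the opening, from -1 (shut) to 1 (fully open). A call has 1 to 10 rows; each row is the pose to reach, as a shift and turn from the pose commanded when the call began; what a row does not reach only later rows make up. The controller multiplies each number of a shift by 0.4 m and each number of a turn by 90 degrees. A row lasts 1/12 s, in which the tool goes at most 41.7 mm and 7.16 degrees, less where a joint would pass 70% of its speed; a pose out of reach is approached as far as the arm can. A call with a number of a shift or a turn outside -1 to 1 is refused whole. A call with a gripper value outside its range is refused whole. The fingers move at their own pace and stop on an object; "newtons" is the grip in N (left out, the last holds). Time passes only in rows, so rows that repeat a pose let the fingers close. It gives the time, the measured TCP pose, the force, the opening and the grip force at its end, in the units of the state.
- manip.state(): the state, without advancing time (a new reading comes with each control period).
- viewer.grab_frame(name): name is "scene" or "top" or "wrist"; returns the picture (480x640x3 uint8, red, green, blue); there is no depth.
- viewer.camera_info(name): a dict with "fx", "fy", "cx", "cy" (pixels), "xyz" and "attitude" of the camera in the world; the wrist camera has in their place "hand_eye" (4x4, takes a point from camera to tool coordinates, whose origin is the TCP and whose axes are the flange's). Camera axes: x right, y down, z forward; pixel columns grow to the right and rows downward; lengths in m; the calibration is good to about 2 mm. A picture is of the moment at which its call begins: read the wrist's pose just before it. camera_info takes no time and is no camera call.
- order.job_done(): hands the job in; it is judged then, once.
The state is a dict: "time_s": time; "qpos": joint angles; "joint_velocities": joint speeds; "tau": joint torques, N m; "position": TCP position; "tool_rot": TCP orientation; "wrist_force": force on the tool from outside, world axes, zero at the start; "torque": the same for the moment, N m; "gripper_width": opening from 0.0 (shut) to 1.0 (fully open); "finger_force": force on a finger pad.
Only numpy, scipy, OpenCV 4.12 (cv2) and the standard library are available. Lean on these libraries where they do the work, as an engineer would, in place of code of your own. Each camera call takes 0.05 s, during which the arm holds its last target. There are 200 camera calls.

## Working session

There is one attempt and no reset: what is moved stays moved. The work goes in short steps, Python scripts to look and compute and a tool call to move; the robot and the scene stay as the last step left them, time stands still between calls to the robot, and variables do not carry over. Pictures are saved under pics/ and viewed, at most 14 in all, crops included, and the job is handed in when it is done.

Besides the shell and the picture viewer there is one more tool, called after "Emit:" by a JSON object that holds its "fn" and its "kwargs". step_arm: Moves the arm, as the interface text tells. Its arguments: {"type":"object","properties":{"commands":{"type":"array","items":{"type":"object","properties":{"dx":{"type":"number"},"dy":{"type":"number"},"dz":{"type":"number"},"wx":{"type":"number"},"wy":{"type":"number"},"wz":{"type":"number"},"gripper":{"type":"number"}}}},"newtons":{"type":"number"}},"required":["commands"]}

```bash
mkdir -p pics; ls
python3 - <<'E'
from plant import manip, viewer, order
import cv2
print(manip.state())
for n in("top","scene","wrist"):
    print(n,viewer.camera_info(n))
for n in("top","scene"):
    cv2.imwrite(f"pics/{n}0.png",viewer.grab_frame(n)[:,:,::-1])
E
```

```text
pics
{'time_s': 0.0, 'qpos': array([-1.25199417e+00,  5.33328495e-02,  1.61429127e+00, -3.26057557e-05,
        1.47599452e+00, -1.18978916e-01]), 'joint_velocities': array([ 1.03167673e-03, -9.13705822e-05, -1.00128484e-03, -1.40281005e-03,
       -3.26321713e-04, -8.39255194e-04]), 'tau': array([ 2.23905125e-03, -3.93683553e+01, -3.70176315e+01, -1.22629416e-05,
        6.91286725e-03,  2.14570974e-05]), 'position': array([ 0.26476471, -0.56546307,  0.23007953]), 'tool_rot': array([-3.06466530e+00, -6.81754418e-01,  3.67923383e-04]), 'wrist_force': array([-0.15959129,  0.19874005,  0.28089849]), 'torque': array([-0.00410132, -0.00522558, -0.03519404]), 'finger_force': 0.0, 'gripper_width': 1.0011234673198033}
top {'fx': 547.956847657986, 'fy': 547.956847657986, 'cx': 324.1973315293483, 'cy': 238.27206223759038, 'xyz': array([ 0.43676881, -0.00806184,  1.54416833]), 'attitude': array([-2.19212074,  2.17938118, -0.0732525 ])}
scene {'fx': 489.96284879099267, 'fy': 489.96284879099267, 'cx': 318.70546391262684, 'cy': 235.66799596976733, 'xyz': array([1.29640483, 0.07288429, 0.96470095]), 'attitude': array([-1.73070882, -1.88576778,  0.72734042])}
wrist {'fx': 381.5912517083955, 'fy': 381.5912517083955, 'cx': 313.83200615756135, 'cy': 236.33917842328987, 'hand_eye': array([[-1.52412747e-04, -9.66178821e-01, -2.57872959e-01,
         6.38799082e-02],
       [ 9.99999988e-01, -1.43865175e-04, -5.20149906e-05,
        -7.12490210e-05],
       [ 1.31568438e-05, -2.57872964e-01,  9.66178831e-01,
        -1.42634900e-01],
       [ 0.00000000e+00,  0.00000000e+00,  0.00000000e+00,
         1.00000000e+00]])}
```

View pics/top0.png

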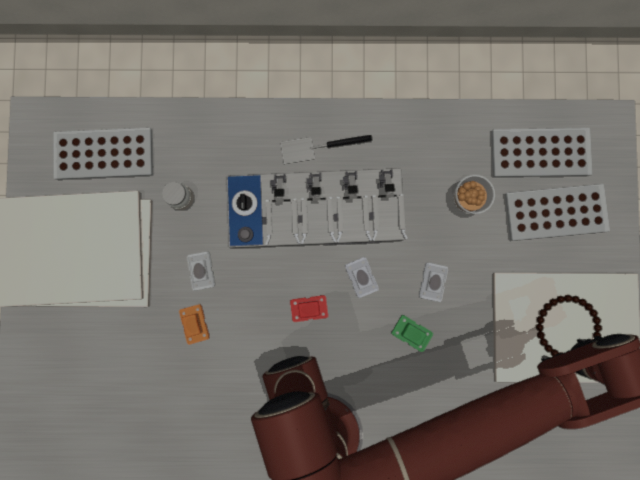

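View pics/scene0.png

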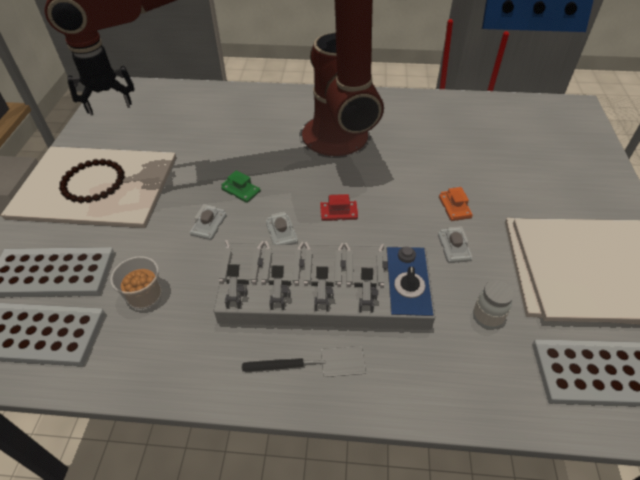

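Candidates in the top view: clear with brown egg at (200,271), (362,278) and (434,282), which fit the description. The red (309,308), green (412,333) and orange (194,324) ones are look-alikes. I'll confirm this in one enlarged crop, and check the pale shapes near (478,350).

```bash
cat > h.py <<'E'
from plant import manip, viewer, order
import numpy as np, cv2
from scipy.spatial.transform import Rotation as R
np.set_printoptions(precision=4,suppress=True)
def cam(n,st=None):
    c=viewer.camera_info(n)
    if n=="wrist":
        st=st or manip.state(); H=np.array(c["hand_eye"]); Rt=R.from_rotvec(st["tool_rot"]).as_matrix()
        return c,Rt@H[:3,:3],Rt@H[:3,3]+st["position"]
    return c,R.from_rotvec(c["attitude"]).as_matrix(),np.array(c["xyz"])
def px2w(C,u,v,z):
    c,Rm,t=C; d=Rm@np.array([(u-c["cx"])/c["fx"],(v-c["cy"])/c["fy"],1]); return t+d*(z-t[2])/d[2]
def w2px(C,p):
    c,Rm,t=C; q=Rm.T@(np.array(p)-t); return np.array([c["fx"]*q[0]/q[2]+c["cx"],c["fy"]*q[1]/q[2]+c["cy"]])
E
python3 - <<'E'
from h import *
C=cam("top")
for u,v in((200,271),(362,278),(434,282)): print(px2w(C,u,v,.0))
for u,v in((228,177),(403,170),(406,241),(230,247)): print(px2w(C,u,v,.065))
im=cv2.imread("pics/top0.png")
cv2.imwrite("pics/c1.png",cv2.resize(im[165:365,175:505],None,fx=2.4,fy=2.4,interpolation=cv2.INTER_CUBIC))
E
```

```text
[0.4485 0.3436 0.    ]
[ 0.4315 -0.1122  0.    ]
[ 0.4215 -0.3144  0.    ]
[0.7043 0.2579 0.065 ]
[ 0.7263 -0.2194  0.065 ]
[ 0.5322 -0.2267  0.065 ]
[0.5132 0.2491 0.065 ]
```

View pics/c1.png

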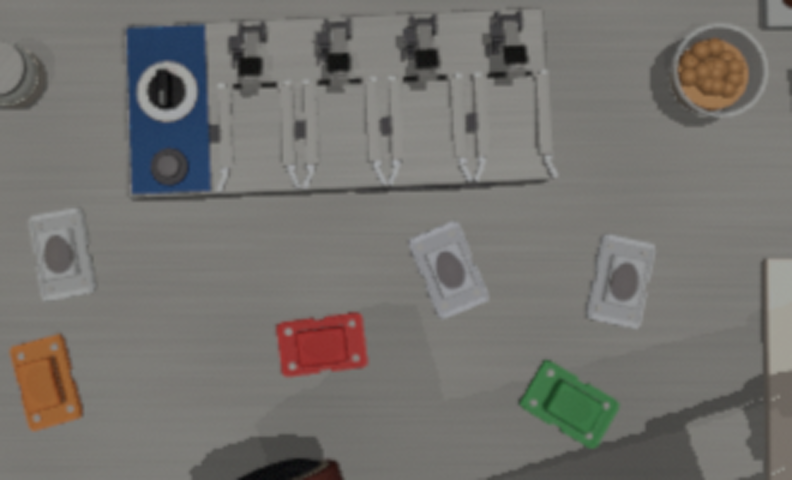

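There are three brown-egg moulds in the crop, at (60,253), (449,270) and (623,281). The red, green and orange ones aren't part of the job, and the pale patch at (720,440) is just bench between shadows. Next I'll fit the poses.

```bash
cat >> h.py <<'E'
def fit(L,W):
    L=np.array(L)[:,:2];W=np.array(W)[:,:2];a,b=L.mean(0),W.mean(0)
    U=(L-a);V=(W-b);th=np.arctan2((U[:,0]*V[:,1]-U[:,1]*V[:,0]).sum(),(U*V).sum())
    c,s=np.cos(th),np.sin(th);Rm=np.array([[c,-s],[s,c]]);t=b-Rm@a
    return t,th,np.abs((Rm@L.T).T+t-W).max()
E
python3 - <<'E'
from h import *
C=cam("top"); f=lambda P,z:[px2w(C,175+(u+.5)/2.4-.5,165+(v+.5)/2.4-.5,z) for u,v in P]
print("shaker",fit([(.13,.24),(.13,-.24),(-.068,-.24),(-.068,.24)],f([(127,28),(543,10),(550,180),(132,196)],.065)))
L=[(.05,.032),(.05,-.032),(-.05,-.032),(-.05,.032)]
for P in ([(28,217),(80,209),(94,292),(42,300)],[(410,237),(458,222),(488,297),(441,317)],[(604,235),(655,244),(638,328),(588,319)]): print(fit(L,f(P,.008)))
E
```

```text
shaker (array([0.5905, 0.0171]), np.float64(0.04606790725643169), np.float64(0.004814494902477373))
(array([0.4492, 0.3415]), np.float64(0.1798648892281024), np.float64(0.0018290340385323511))
(array([ 0.4359, -0.1114]), np.float64(0.3718784686857636), np.float64(0.004357681814847025))
(array([ 0.4217, -0.3116]), np.float64(-0.1930733522502039), np.float64(0.002798705056633599))
```

Emit:
{"fn": "step_arm", "kwargs": {"commands": [{"dx": 0.388, "dy": 0.639, "dz": -0.075, "wz": -0.401, "gripper": 1}, {"dx": 0.388, "dy": 0.639, "dz": -0.075, "wz": -0.401, "gripper": 1}, {"dx": 0.388, "dy": 0.639, "dz": -0.075, "wz": -0.401, "gripper": 1}, {"dx": 0.388, "dy": 0.639, "dz": -0.075, "wz": -0.401, "gripper": 1}, {"dx": 0.388, "dy": 0.639, "dz": -0.075, "wz": -0.401, "gripper": 1}, {"dx": 0.388, "dy": 0.639, "dz": -0.075, "wz": -0.401, "gripper": 1}, {"dx": 0.388, "dy": 0.639, "dz": -0.075, "wz": -0.401, "gripper": 1}, {"dx": 0.388, "dy": 0.639, "dz": -0.075, "wz": -0.401, "gripper": 1}, {"dx": 0.388, "dy": 0.639, "dz": -0.075, "wz": -0.401, "gripper": 1}, {"dx": 0.388, "dy": 0.639, "dz": -0.075, "wz": -0.401, "gripper": 1}]}}

```text
validation failed for argument at $.co...
```

```bash
cat >> h.py <<'E'
def yaw(st): m=R.from_rotvec(st["tool_rot"]).as_matrix(); return np.arctan2(m[1,0],m[0,0]),m[:,2]
def shot(n,name):
    st=manip.state(); im=viewer.grab_frame(n)[:,:,::-1].copy(); cv2.imwrite(f"pics/{name}.png",im); np.savez(f"pics/{name}.npz",p=st["position"],r=st["tool_rot"]); print(st["position"],yaw(st)); return im,cam(n,st)
def load(name):
    d=np.load(f"pics/{name}.npz"); return cam("wrist",{"position":d["p"],"tool_rot":d["r"]})
E
python3 -c "
from h import *
shot('wrist','w1'); print(manip.state()['time_s'])"
```

```text
[ 0.2648 -0.5655  0.2302] (np.float64(0.4378331499282523), array([-0.0006,  0.0018, -1.    ]))
0.15
```

View pics/w1.png

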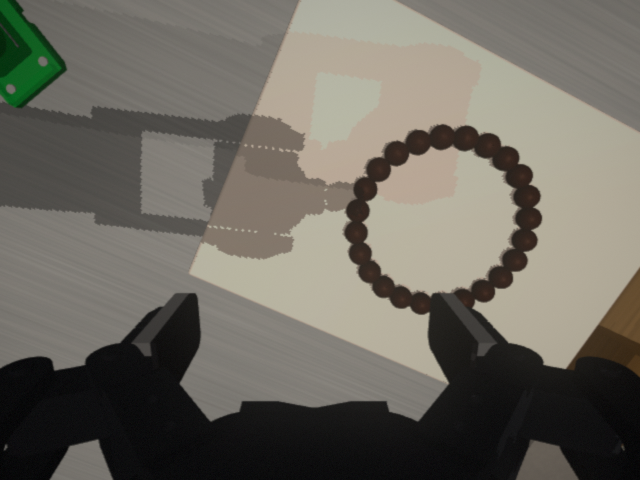

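The arm hasn't moved: the call was refused. The view only shows the bead ring at (440,220). I'll retry with every field filled in.

Emit:
{"fn": "step_arm", "kwargs": {"commands": [{"dx": 0.388, "dy": 0.639, "dz": -0.075, "wx": 0.0, "wy": 0.0, "wz": -0.401, "gripper": 1.0}, {"dx": 0.388, "dy": 0.639, "dz": -0.075, "wx": 0.0, "wy": 0.0, "wz": -0.401, "gripper": 1.0}, {"dx": 0.388, "dy": 0.639, "dz": -0.075, "wx": 0.0, "wy": 0.0, "wz": -0.401, "gripper": 1.0}, {"dx": 0.388, "dy": 0.639, "dz": -0.075, "wx": 0.0, "wy": 0.0, "wz": -0.401, "gripper": 1.0}, {"dx": 0.388, "dy": 0.639, "dz": -0.075, "wx": 0.0, "wy": 0.0, "wz": -0.401, "gripper": 1.0}, {"dx": 0.388, "dy": 0.639, "dz": -0.075, "wx": 0.0, "wy": 0.0, "wz": -0.401, "gripper": 1.0}, {"dx": 0.388, "dy": 0.639, "dz": -0.075, "wx": 0.0, "wy": 0.0, "wz": -0.401, "gripper": 1.0}, {"dx": 0.388, "dy": 0.639, "dz": -0.075, "wx": 0.0, "wy": 0.0, "wz": -0.401, "gripper": 1.0}, {"dx": 0.388, "dy": 0.639, "dz": -0.075, "wx": 0.0, "wy": 0.0, "wz": -0.401, "gripper": 1.0}]}}

```text
time_s: 0.9
position: [0.4212, -0.3072, 0.2004]
tool_rot: [-3.126, 0.294, 0.001]
wrist_force: [-0.1, 0.4, -0.6]
gripper_width: 0.999
finger_force: 0.0
```

```bash
python3 -c "
from h import *
shot('wrist','w2'); print(manip.state()['time_s'])"
```

```text
[ 0.4212 -0.3072  0.2004] (np.float64(-0.18735687001546783), array([-0.0007,  0.0017, -1.    ]))
0.95
```

View pics/w2.png

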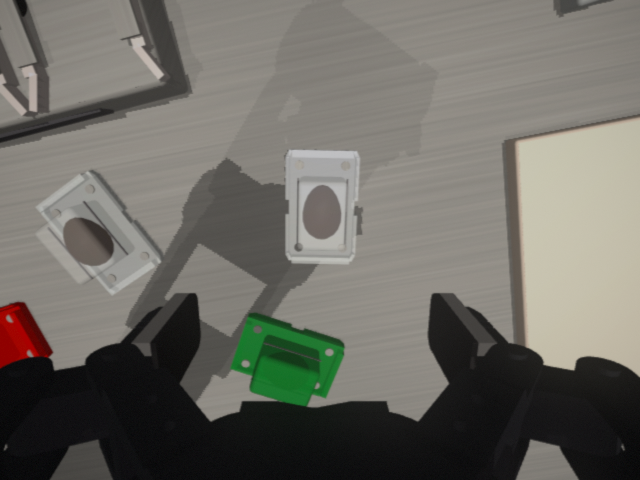

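The right mould is centred at about (322,207), nearly aligned with the tool. Green is at (295,358), and another clear mould is at (98,232). I'll locate the right one.

Run:
```python
from h import *
C=load("w2")
L=[(.05,.032),(.05,-.032),(-.05,-.032),(-.05,.032)]
for z in (.008,.016):
  print(fit(L,[px2w(C,u,v,z) for u,v in ((286,151),(358,151),(354,263),(287,262))]))
  print(fit(L,[px2w(C,u,v,z) for u,v in ((37,209),(86,171),(161,258),(114,293))]))
# rear shaker corner visible (front right) 
print(px2w(C,186,93,.065))
```

```text
(array([ 0.4197, -0.314 ]), np.float64(-0.1954742094064367), np.float64(0.001157772438834248))
(array([ 0.434 , -0.1126]), np.float64(0.43198467047728173), np.float64(0.0023417595674193603))
(array([ 0.4212, -0.3141]), np.float64(-0.1954742094064369), np.float64(0.0019421852358301184))
(array([ 0.4352, -0.1176]), np.float64(0.431984670477282), np.float64(0.0034951826591647084))
[ 0.5272 -0.2386  0.065 ]
```

Emit:
{"fn": "step_arm", "kwargs": {"commands": [{"dx": 0.0, "dy": -0.01, "dz": -0.25, "wx": 0.0, "wy": 0.0, "wz": 0.0, "gripper": 1.0}, {"dx": 0.0, "dy": -0.01, "dz": -0.25, "wx": 0.0, "wy": 0.0, "wz": 0.0, "gripper": 1.0}, {"dx": 0.0, "dy": -0.01, "dz": -0.4, "wx": 0.0, "wy": 0.0, "wz": 0.0, "gripper": 1.0}, {"dx": 0.0, "dy": -0.01, "dz": -0.457, "wx": 0.0, "wy": 0.0, "wz": 0.0, "gripper": 1.0}, {"dx": 0.0, "dy": -0.01, "dz": -0.457, "wx": 0.0, "wy": 0.0, "wz": 0.0, "gripper": 1.0}, {"dx": 0.0, "dy": -0.01, "dz": -0.457, "wx": 0.0, "wy": 0.0, "wz": 0.0, "gripper": 1.0}, {"dx": 0.0, "dy": -0.01, "dz": -0.457, "wx": 0.0, "wy": 0.0, "wz": 0.0, "gripper": -1.0}, {"dx": 0.0, "dy": -0.01, "dz": -0.457, "wx": 0.0, "wy": 0.0, "wz": 0.0, "gripper": -1.0}, {"dx": 0.0, "dy": -0.01, "dz": -0.457, "wx": 0.0, "wy": 0.0, "wz": 0.0, "gripper": -1.0}, {"dx": 0.0, "dy": -0.01, "dz": -0.457, "wx": 0.0, "wy": 0.0, "wz": 0.0, "gripper": -1.0}], "newtons": 60}}

```text
time_s: 1.78
position: [0.4216, -0.3159, 0.0212]
tool_rot: [3.125, -0.302, 0.006]
wrist_force: [-3.8, 1.9, 39.2]
gripper_width: 0.457
finger_force: 56.7
```

Emit:
{"fn": "step_arm", "kwargs": {"commands": [{"dx": 0.0, "dy": 0.0, "dz": 0.1, "wx": 0.0, "wy": 0.0, "wz": 0.0, "gripper": -1.0}, {"dx": 0.0, "dy": 0.0, "dz": 0.3, "wx": 0.0, "wy": 0.0, "wz": 0.0, "gripper": -1.0}, {"dx": 0.0, "dy": 0.0, "dz": 0.3, "wx": 0.0, "wy": 0.0, "wz": 0.0, "gripper": -1.0}, {"dx": 0.15, "dy": 0.32, "dz": 0.61, "wx": 0.0, "wy": 0.0, "wz": 0.153, "gripper": -1.0}, {"dx": 0.15, "dy": 0.32, "dz": 0.61, "wx": 0.0, "wy": 0.0, "wz": 0.153, "gripper": -1.0}, {"dx": 0.15, "dy": 0.32, "dz": 0.61, "wx": 0.0, "wy": 0.0, "wz": 0.153, "gripper": -1.0}, {"dx": 0.15, "dy": 0.32, "dz": 0.61, "wx": 0.0, "wy": 0.0, "wz": 0.153, "gripper": -1.0}, {"dx": 0.15, "dy": 0.32, "dz": 0.61, "wx": 0.0, "wy": 0.0, "wz": 0.153, "gripper": -1.0}, {"dx": 0.15, "dy": 0.32, "dz": 0.61, "wx": 0.0, "wy": 0.0, "wz": 0.153, "gripper": -1.0}, {"dx": 0.15, "dy": 0.32, "dz": 0.61, "wx": 0.0, "wy": 0.0, "wz": 0.153, "gripper": -1.0}]}}

```text
time_s: 2.62
position: [0.4807, -0.1861, 0.2643]
tool_rot: [3.138, 0.079, 0.004]
wrist_force: [0.4, -1.5, -2.6]
gripper_width: 0.458
finger_force: 62.8
```

```bash
python3 -c "
from h import *
shot('wrist','w3')"
```

```text
[ 0.4807 -0.1861  0.2643] (np.float64(0.050314473850440536), array([ 0.0028, -0.0023, -1.    ]))
```

View pics/w3.png

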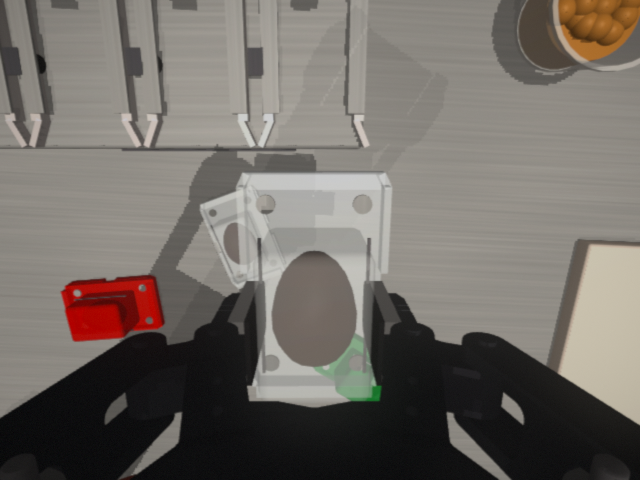

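The mould is held square in the fingers, with its front edge from (239,172) to (391,173). Bay 1's lips show at about u=280 and u=347, and the shaker's front edge at v≈149. I'll measure these precisely.

Run:
```python
from h import *
C=load("w3"); g=cv2.cvtColor(cv2.imread("pics/w3.png"),cv2.COLOR_BGR2GRAY).astype(int)
for v in (20,40,85,100):
    print(v,"L",g[v-1:v+2,262:292].mean(0).astype(int),"R",g[v-1:v+2,340:372].mean(0).astype(int))
print("front",[list(g[138:158,u]) for u in (80,180,313)])
for nm,u,v,z in (("front180",180,149,.065),("front313",320,149,.065),("railL",280,113,.08),("railR",348,113,.08),("flare",364,147,.08),("roller",255,62,.075),("lipL100",280,100,.08),("lipR100",347,100,.08),("m front l",239,172,.225),("m r",391,173,.225)):
    print(nm,px2w(C,u,v,z))
```

```text
20 L [158 157 157 158 159 158 159 161 159 156 154 155 157 159 157 128 125 135
 137 142 145 146 145 146 146 146 146 146 146 146] R [143 144 144 144 141 136 109  89  87  97 134 149 149 148 148 149 149 149
 150 150 150 146 144 145 147 148 149 142 137 136 136 136]
40 L [161 160 159 160 161 162 162 163 163 160 158 158 159 162 161 143 135 138
 143 147 147 147 147 147 147 148 147 147 147 147] R [141 140 141 140 138 111  90  87  92 120 145 153 152 151 151 153 153 157
 161 156 153 151 149 150 152 153 147 135 130 129 130 129]
85 L [163 166 166 166 165 166 166 166 167 167 165 163 163 166 168 168 147 141
 146 152 156 156 156 155 156 156 157 156 157 157] R [148 147 148 144 116  93  90  94 123 150 158 159 158 158 158 158 158 160
 158 156 154 155 158 160 159 145 135 133 133 133 133 132]
100 L [153 161 166 166 166 166 167 166 167 169 166 164 164 165 168 170 165 145
 140 145 147 153 157 156 157 157 157 157 157 157] R [147 148 144 115  92  89  89  94 138 158 159 159 159 159 159 159 160 160
 158 156 155 157 160 161 155 143 136 135 135 135 135 135]
front [[np.int64(146), np.int64(145), np.int64(146), np
[... 486 characters left out ...]
147), np.int64(147), np.int64(146), np.int64(144), np.int64(142)], [np.int64(152), np.int64(152), np.int64(152), np.int64(153), np.int64(154), np.int64(155), np.int64(151), np.int64(141), np.int64(127), np.int64(114), np.int64(104), np.int64(140), np.int64(149), np.int64(149), np.int64(150), np.int64(147), np.int64(135), np.int64(125), np.int64(101), np.int64(96)]]
front180 [ 0.5271 -0.0676  0.065 ]
front313 [ 0.5332 -0.1898  0.065 ]
railL [ 0.5607 -0.1553  0.08  ]
railR [ 0.5635 -0.2108  0.08  ]
flare [ 0.5372 -0.2261  0.08  ]
roller [ 0.5989 -0.1337  0.075 ]
lipL100 [ 0.5707 -0.155   0.08  ]
lipR100 [ 0.5734 -0.2092  0.08  ]
m front l [ 0.5259 -0.149   0.225 ]
m r [ 0.529  -0.2208  0.225 ]
```

Run:
```python
import cv2
im=cv2.imread("pics/w3.png"); cv2.imwrite("pics/c2.png",cv2.resize(im[0:190,200:400],None,fx=3,fy=3,interpolation=cv2.INTER_CUBIC))
```

```text
(no output)
```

View pics/c2.png

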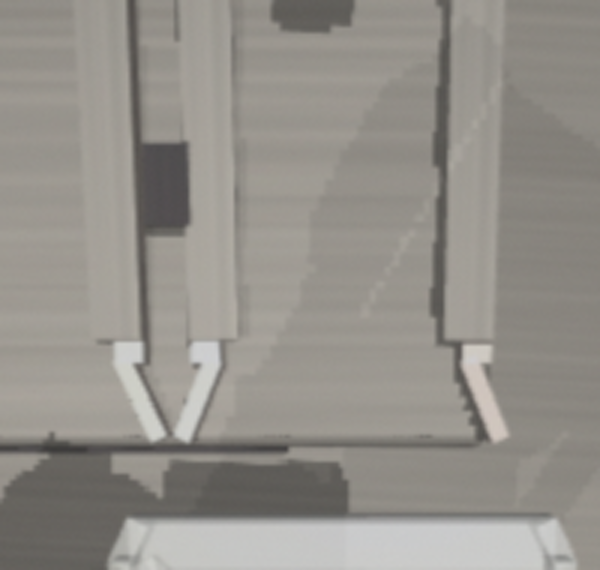

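Bay 1's mid-line runs straight down the image at u≈313.2, with the roller block at (255,62) and the front edge at v≈148. Now I'll compute the home points.

Run:
```python
from h import *
C=load("w3")
for v in (20,100): print("mid",px2w(C,313.2,v,.08))
print("front",px2w(C,313,148,.065))
for z in (.251,.259): print(px2w(C,239,172,z),px2w(C,391,173,z), px2w(C,315,173,z))
st=manip.state();print(st["position"])
```

```text
mid [ 0.6303 -0.179   0.08  ]
mid [ 0.5721 -0.1819  0.08  ]
front [ 0.5337 -0.1836  0.065 ]
[ 0.5285 -0.1538  0.251 ] [ 0.5312 -0.2154  0.251 ] [ 0.5296 -0.1846  0.251 ]
[ 0.5293 -0.1553  0.259 ] [ 0.5318 -0.2137  0.259 ] [ 0.5304 -0.1845  0.259 ]
[ 0.4798 -0.1864  0.2624]
```

Emit:
{"fn": "step_arm", "kwargs": {"commands": [{"dx": -0.038, "dy": -0.002, "dz": -0.1, "wx": 0.0, "wy": 0.0, "wz": 0.0, "gripper": -1.0}, {"dx": -0.038, "dy": -0.002, "dz": -0.2, "wx": 0.0, "wy": 0.0, "wz": 0.0, "gripper": -1.0}, {"dx": -0.038, "dy": -0.002, "dz": -0.3, "wx": 0.0, "wy": 0.0, "wz": 0.0, "gripper": -1.0}, {"dx": -0.038, "dy": -0.002, "dz": -0.4, "wx": 0.0, "wy": 0.0, "wz": 0.0, "gripper": -1.0}, {"dx": -0.038, "dy": -0.002, "dz": -0.435, "wx": 0.0, "wy": 0.0, "wz": 0.0, "gripper": -1.0}, {"dx": -0.038, "dy": -0.002, "dz": -0.435, "wx": 0.0, "wy": 0.0, "wz": 0.0, "gripper": -1.0}, {"dx": -0.038, "dy": -0.002, "dz": -0.435, "wx": 0.0, "wy": 0.0, "wz": 0.0, "gripper": -1.0}]}}

```text
time_s: 3.25
position: [0.463, -0.1873, 0.0864]
tool_rot: [-3.139, -0.073, 0.006]
wrist_force: [1.2, 0.1, -1.8]
gripper_width: 0.46
finger_force: 62.5
```

```bash
python3 -c "
from h import *
s=manip.state();print(s['position'],yaw(s),s['wrist_force'])"
```

```text
[ 0.463  -0.1873  0.0864] (np.float64(0.04669889241062065), array([-0.0041,  0.0021, -1.    ])) [ 1.2035  0.0844 -1.8038]
```

Emit:
{"fn": "step_arm", "kwargs": {"commands": [{"dx": 0.02, "dy": 0.001, "dz": 0.004, "wx": 0.0, "wy": 0.0, "wz": 0.0, "gripper": -1.0}, {"dx": 0.06, "dy": 0.003, "dz": 0.004, "wx": 0.0, "wy": 0.0, "wz": 0.0, "gripper": -1.0}, {"dx": 0.1, "dy": 0.005, "dz": 0.004, "wx": 0.0, "wy": 0.0, "wz": 0.0, "gripper": -1.0}, {"dx": 0.13, "dy": 0.0065, "dz": 0.004, "wx": 0.0, "wy": 0.0, "wz": 0.0, "gripper": -1.0}, {"dx": 0.16, "dy": 0.008, "dz": 0.004, "wx": 0.0, "wy": 0.0, "wz": 0.0, "gripper": -1.0}, {"dx": 0.19, "dy": 0.0095, "dz": 0.004, "wx": 0.0, "wy": 0.0, "wz": 0.0, "gripper": -1.0}, {"dx": 0.22, "dy": 0.011, "dz": 0.004, "wx": 0.0, "wy": 0.0, "wz": 0.0, "gripper": -1.0}, {"dx": 0.25, "dy": 0.0125, "dz": 0.004, "wx": 0.0, "wy": 0.0, "wz": 0.0, "gripper": -1.0}, {"dx": 0.28, "dy": 0.014, "dz": 0.004, "wx": 0.0, "wy": 0.0, "wz": 0.0, "gripper": -1.0}, {"dx": 0.28, "dy": 0.014, "dz": 0.004, "wx": 0.0, "wy": 0.0, "wz": 0.0, "gripper": -1.0}]}}

```text
time_s: 4.08
position: [0.5783, -0.1825, 0.0903]
tool_rot: [3.139, 0.076, 0.001]
wrist_force: [2.1, -3.4, -11.9]
gripper_width: 0.461
finger_force: 63.3
```

Emit:
{"fn": "step_arm", "kwargs": {"commands": [{"dx": 0.0, "dy": 0.0, "dz": -0.007, "wx": 0.0, "wy": 0.0, "wz": 0.0, "gripper": -1.0}, {"dx": 0.02, "dy": 0.001, "dz": -0.007, "wx": 0.0, "wy": 0.0, "wz": 0.0, "gripper": -1.0}, {"dx": 0.04, "dy": 0.002, "dz": -0.007, "wx": 0.0, "wy": 0.0, "wz": 0.0, "gripper": -1.0}, {"dx": 0.055, "dy": 0.0027, "dz": -0.007, "wx": 0.0, "wy": 0.0, "wz": 0.0, "gripper": -1.0}, {"dx": 0.062, "dy": 0.003, "dz": -0.007, "wx": 0.0, "wy": 0.0, "wz": 0.0, "gripper": -1.0}, {"dx": 0.062, "dy": 0.003, "dz": -0.007, "wx": 0.0, "wy": 0.0, "wz": 0.0, "gripper": -1.0}]}}

```text
time_s: 4.58
position: [0.6029, -0.1804, 0.088]
tool_rot: [3.141, 0.076, 0.003]
wrist_force: [-0.4, -1.1, -1.6]
gripper_width: 0.455
finger_force: 64.6
```

Emit:
{"fn": "step_arm", "kwargs": {"commands": [{"dx": 0.006, "dy": 0.0003, "dz": 0.0, "wx": 0.0, "wy": 0.0, "wz": 0.0, "gripper": -1.0}, {"dx": 0.012, "dy": 0.0006, "dz": 0.0, "wx": 0.0, "wy": 0.0, "wz": 0.0, "gripper": -1.0}, {"dx": 0.012, "dy": 0.0006, "dz": 0.0, "wx": 0.0, "wy": 0.0, "wz": 0.0, "gripper": -1.0}]}}

```text
time_s: 4.83
position: [0.6033, -0.1804, 0.0874]
tool_rot: [-3.14, -0.078, 0.015]
wrist_force: [-15.8, -1.7, 8.3]
gripper_width: 0.452
finger_force: 65.4
```

Emit:
{"fn": "step_arm", "kwargs": {"commands": [{"dx": -0.008, "dy": 0.0, "dz": 0.0, "wx": 0.0, "wy": 0.0, "wz": 0.0, "gripper": 1.0}, {"dx": -0.008, "dy": 0.0, "dz": 0.0, "wx": 0.0, "wy": 0.0, "wz": 0.0, "gripper": 1.0}, {"dx": -0.008, "dy": 0.0, "dz": 0.0, "wx": 0.0, "wy": 0.0, "wz": 0.0, "gripper": 1.0}, {"dx": -0.008, "dy": 0.0, "dz": 0.08, "wx": 0.0, "wy": 0.0, "wz": 0.0, "gripper": 1.0}, {"dx": -0.008, "dy": 0.0, "dz": 0.16, "wx": 0.0, "wy": 0.0, "wz": 0.0, "gripper": 1.0}, {"dx": -0.008, "dy": 0.0, "dz": 0.24, "wx": 0.0, "wy": 0.0, "wz": 0.0, "gripper": 1.0}, {"dx": 0.07, "dy": 0.003, "dz": 0.24, "wx": 0.0, "wy": 0.0, "wz": 0.0, "gripper": -1.0}, {"dx": 0.15, "dy": 0.006, "dz": 0.22, "wx": 0.0, "wy": 0.0, "wz": 0.0, "gripper": -1.0}, {"dx": 0.15, "dy": 0.006, "dz": 0.2, "wx": 0.0, "wy": 0.0, "wz": 0.0, "gripper": -1.0}, {"dx": 0.15, "dy": 0.006, "dz": 0.2, "wx": 0.0, "wy": 0.0, "wz": 0.0, "gripper": -1.0}]}}

```text
time_s: 5.67
position: [0.6669, -0.177, 0.1649]
tool_rot: [-3.139, -0.077, 0.004]
wrist_force: [-0.2, -0.4, -0.9]
gripper_width: 0.457
finger_force: 0.0
```

```bash
python3 -c "
from h import *
shot('wrist','w4')"
```

```text
[ 0.6669 -0.177   0.1649] (np.float64(0.049201021457624464), array([-0.0024,  0.0015, -1.    ]))
```

View pics/w4.png

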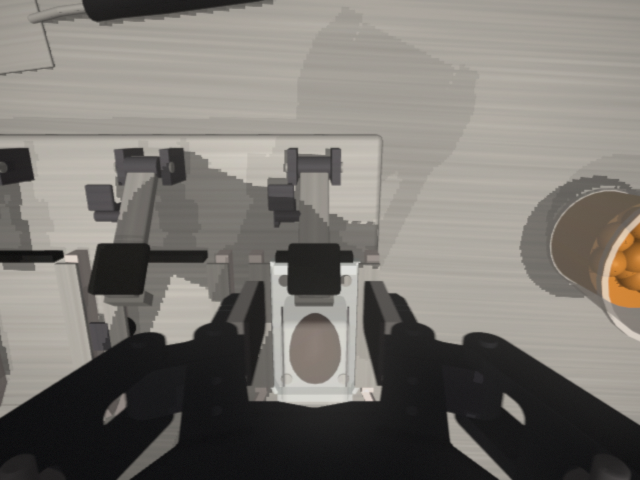

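Mould 1 sits in bay 1 with its lever pad at (314,268), directly under the fingers. I'll close the fingers and press.

Emit:
{"fn": "step_arm", "kwargs": {"commands": [{"dx": 0.0, "dy": 0.0, "dz": 0.0, "wx": 0.0, "wy": 0.0, "wz": 0.0, "gripper": -1.0}, {"dx": 0.0, "dy": 0.0, "dz": 0.0, "wx": 0.0, "wy": 0.0, "wz": 0.0, "gripper": -1.0}, {"dx": 0.0, "dy": 0.0, "dz": 0.0, "wx": 0.0, "wy": 0.0, "wz": 0.0, "gripper": -1.0}, {"dx": 0.0, "dy": 0.0, "dz": -0.07, "wx": 0.0, "wy": 0.0, "wz": 0.0, "gripper": -1.0}, {"dx": -0.006, "dy": 0.0, "dz": -0.1, "wx": 0.0, "wy": 0.0, "wz": 0.0, "gripper": -1.0}, {"dx": -0.012, "dy": -0.001, "dz": -0.13, "wx": 0.0, "wy": 0.0, "wz": 0.0, "gripper": -1.0}, {"dx": -0.018, "dy": -0.001, "dz": -0.16, "wx": 0.0, "wy": 0.0, "wz": 0.0, "gripper": -1.0}, {"dx": -0.024, "dy": -0.001, "dz": -0.182, "wx": 0.0, "wy": 0.0, "wz": 0.0, "gripper": -1.0}, {"dx": -0.024, "dy": -0.001, "dz": -0.182, "wx": 0.0, "wy": 0.0, "wz": 0.0, "gripper": -1.0}, {"dx": -0.024, "dy": -0.001, "dz": -0.182, "wx": 0.0, "wy": 0.0, "wz": 0.0, "gripper": -1.0}]}}

```text
time_s: 6.55
position: [0.6575, -0.1788, 0.0974]
tool_rot: [3.14, 0.075, 0.003]
wrist_force: [-2.1, 0.8, 8.8]
gripper_width: 0.001
finger_force: 4.7
```

Emit:
{"fn": "step_arm", "kwargs": {"commands": [{"dx": 0.0, "dy": 0.0, "dz": -0.006, "wx": 0.0, "wy": 0.0, "wz": 0.0, "gripper": -1.0}, {"dx": 0.0, "dy": 0.0, "dz": -0.012, "wx": 0.0, "wy": 0.0, "wz": 0.0, "gripper": -1.0}, {"dx": 0.0, "dy": 0.0, "dz": -0.012, "wx": 0.0, "wy": 0.0, "wz": 0.0, "gripper": -1.0}, {"dx": 0.0, "dy": 0.0, "dz": -0.012, "wx": 0.0, "wy": 0.0, "wz": 0.0, "gripper": -1.0}]}}

```text
time_s: 6.88
position: [0.6575, -0.1788, 0.0964]
tool_rot: [3.139, 0.076, 0.002]
wrist_force: [-11.4, 4.3, 23.1]
gripper_width: -0.001
finger_force: 12.3
```

Emit:
{"fn": "step_arm", "kwargs": {"commands": [{"dx": 0.01, "dy": 0.0, "dz": 0.1, "wx": 0.0, "wy": 0.0, "wz": 0.0, "gripper": -1.0}, {"dx": 0.01, "dy": 0.0, "dz": 0.2, "wx": 0.0, "wy": 0.0, "wz": 0.0, "gripper": -1.0}, {"dx": 0.01, "dy": 0.0, "dz": 0.28, "wx": 0.0, "wy": 0.0, "wz": 0.0, "gripper": -1.0}, {"dx": -0.557, "dy": 0.162, "dz": 0.28, "wx": 0.0, "wy": 0.0, "wz": 0.223, "gripper": 1.0}, {"dx": -0.557, "dy": 0.162, "dz": 0.28, "wx": 0.0, "wy": 0.0, "wz": 0.223, "gripper": 1.0}, {"dx": -0.557, "dy": 0.162, "dz": 0.28, "wx": 0.0, "wy": 0.0, "wz": 0.223, "gripper": 1.0}, {"dx": -0.557, "dy": 0.162, "dz": 0.28, "wx": 0.0, "wy": 0.0, "wz": 0.223, "gripper": 1.0}, {"dx": -0.557, "dy": 0.162, "dz": 0.28, "wx": 0.0, "wy": 0.0, "wz": 0.223, "gripper": 1.0}, {"dx": -0.557, "dy": 0.162, "dz": 0.28, "wx": 0.0, "wy": 0.0, "wz": 0.223, "gripper": 1.0}, {"dx": -0.557, "dy": 0.162, "dz": 0.28, "wx": 0.0, "wy": 0.0, "wz": 0.223, "gripper": 1.0}]}}

```text
time_s: 7.72
position: [0.4296, -0.1116, 0.2]
tool_rot: [-3.078, -0.621, 0.004]
wrist_force: [0.1, 0.1, -1.4]
gripper_width: 0.973
finger_force: 0.0
```

```bash
python3 -c "
from h import *
shot('wrist','w5')
im,_=shot('top','t5')
a=cv2.imread('pics/w5.png')
cv2.imwrite('pics/c5.png',cv2.hconcat([cv2.resize(a,(400,300)),cv2.resize(im[165:315,220:420],(400,300),interpolation=cv2.INTER_CUBIC)]))
# changes of left mould since start
t0=cv2.imread('pics/top0.png'); d=cv2.absdiff(t0,im).max(2); print('left diff',d[245:300,170:230].mean())
"
```

```text
[ 0.4296 -0.1116  0.2   ] (np.float64(0.3982821241331839), array([-0.0027,  0.0011, -1.    ]))
[ 0.4318 -0.1126  0.2009] (np.float64(0.3980801766178498), array([ 0.    ,  0.0001, -1.    ]))
left diff 1.426060606060606
```

View pics/c5.png

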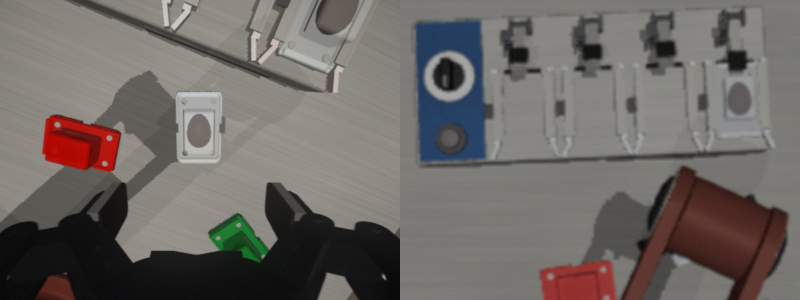

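In the left half, the middle mould is at about full-size (318,203) and nearly aligned with the tool. In the right half, mould 1 is home in bay 1 and its lever pad is down compared with the others. Now I'll locate mould 2.

```bash
cat >> h.py <<'E'
def mould(name,roi,th=190):
    C=load(name); im=cv2.imread(f"pics/{name}.png"); g=im.min(2); x0,y0,x1,y1=roi
    m=np.zeros_like(g); m[y0:y1,x0:x1]=(g[y0:y1,x0:x1]>th)*255
    m=cv2.morphologyEx(m,cv2.MORPH_CLOSE,np.ones((9,9))); cs,_=cv2.findContours(m,cv2.RETR_EXTERNAL,cv2.CHAIN_APPROX_NONE)
    c=max(cs,key=cv2.contourArea); r=cv2.minAreaRect(c); b=cv2.boxPoints(r); print("rect",r)
    W=np.array([px2w(C,u,v,.010)[:2] for u,v in b]); cen=W.mean(0); e=sorted([(np.linalg.norm(W[i]-W[i-1]),i) for i in range(4)])
    i=e[-1][1]; d=W[i]-W[i-1]; a=np.arctan(d[1]/d[0]); print("centre",cen,"yaw",a,"sides",e[0][0],e[-1][0]); return cen,a
E
python3 - <<'E'
from h import *
g=cv2.imread("pics/w5.png").min(2).astype(int)
print(g[203,265:375:3]); print(g[130:280:4,290])
for th in(130,150,165): mould("w5",(262,125,378,285),th)
C=load("w5"); print(fit([(.05,.032),(.05,-.032),(-.05,-.032),(-.05,.032)],[px2w(C,u,v,.009) for u,v in ((283,147),(354,147),(352,261),(283,261))]))
E
```

```text
[ 81  79  80  80  81  83  85 161 167 159 163 184 108 104 106 105 107 110
 110 109 107 106 105 106 176 182 137 171 167  91  92  93 137 139 138 138
 138]
[140 140 138 136 115 196 188 171 142 168 170 169 169 168 168 169 169 168
 168 167 165 166 167 167 165 166 166 165 164 162 164 154 184 130 131 129
 129 130]
rect ((319.5, 204.5), (159.0, 115.0), 90.0)
centre [ 0.4312 -0.1159] yaw 0.3628329100491216 sides 0.0962102736852616 0.14268528429362573
rect ((318.0, 204.0), (114.0, 74.0), 90.0)
centre [ 0.4329 -0.1138] yaw 0.3757664777596999 sides 0.06281374565457469 0.10203280284061829
rect ((317.9999694824219, 203.49996948242188), (71.99998474121094, 112.99998474121094), -0.0)
centre [ 0.4333 -0.1136] yaw 0.37644734330124874 sides 0.061116076206656544 0.10106311904660284
(array([ 0.4327, -0.1138]), np.float64(0.39403589356277174), np.float64(0.0020463154048055987))
```

Emit:
{"fn": "step_arm", "kwargs": {"commands": [{"dx": -0.002, "dy": -0.002, "dz": -0.25, "wx": 0.0, "wy": 0.0, "wz": 0.0, "gripper": 1.0}, {"dx": -0.002, "dy": -0.002, "dz": -0.25, "wx": 0.0, "wy": 0.0, "wz": 0.0, "gripper": 1.0}, {"dx": -0.002, "dy": -0.002, "dz": -0.4, "wx": 0.0, "wy": 0.0, "wz": 0.0, "gripper": 1.0}, {"dx": -0.002, "dy": -0.002, "dz": -0.455, "wx": 0.0, "wy": 0.0, "wz": 0.0, "gripper": 1.0}, {"dx": -0.002, "dy": -0.002, "dz": -0.455, "wx": 0.0, "wy": 0.0, "wz": 0.0, "gripper": 1.0}, {"dx": -0.002, "dy": -0.002, "dz": -0.455, "wx": 0.0, "wy": 0.0, "wz": 0.0, "gripper": 1.0}, {"dx": -0.002, "dy": -0.002, "dz": -0.455, "wx": 0.0, "wy": 0.0, "wz": 0.0, "gripper": -1.0}, {"dx": -0.002, "dy": -0.002, "dz": -0.455, "wx": 0.0, "wy": 0.0, "wz": 0.0, "gripper": -1.0}, {"dx": -0.002, "dy": -0.002, "dz": -0.455, "wx": 0.0, "wy": 0.0, "wz": 0.0, "gripper": -1.0}, {"dx": -0.002, "dy": -0.002, "dz": -0.455, "wx": 0.0, "wy": 0.0, "wz": 0.0, "gripper": -1.0}], "newtons": 60}}

```text
time_s: 8.65
position: [0.4353, -0.1149, 0.0221]
tool_rot: [3.077, 0.621, 0.005]
wrist_force: [-4.7, 0.9, 42.1]
gripper_width: 0.456
finger_force: 56.6
```

Emit:
{"fn": "step_arm", "kwargs": {"commands": [{"dx": 0.0, "dy": 0.0, "dz": 0.1, "wx": 0.0, "wy": 0.0, "wz": 0.0, "gripper": -1.0}, {"dx": 0.0, "dy": 0.0, "dz": 0.2, "wx": 0.0, "wy": 0.0, "wz": -0.05, "gripper": -1.0}, {"dx": 0.062, "dy": 0.0555, "dz": 0.25, "wx": 0.0, "wy": 0.0, "wz": -0.222, "gripper": -1.0}, {"dx": 0.062, "dy": 0.0555, "dz": 0.25, "wx": 0.0, "wy": 0.0, "wz": -0.222, "gripper": -1.0}, {"dx": 0.062, "dy": 0.0555, "dz": 0.22, "wx": 0.0, "wy": 0.0, "wz": -0.222, "gripper": -1.0}, {"dx": 0.062, "dy": 0.0555, "dz": 0.176, "wx": 0.0, "wy": 0.0, "wz": -0.222, "gripper": -1.0}, {"dx": 0.062, "dy": 0.0555, "dz": 0.176, "wx": 0.0, "wy": 0.0, "wz": -0.222, "gripper": -1.0}, {"dx": 0.062, "dy": 0.0555, "dz": 0.176, "wx": 0.0, "wy": 0.0, "wz": -0.222, "gripper": -1.0}, {"dx": 0.062, "dy": 0.0555, "dz": 0.176, "wx": 0.0, "wy": 0.0, "wz": -0.222, "gripper": -1.0}]}}

```text
time_s: 9.4
position: [0.4585, -0.0922, 0.0911]
tool_rot: [3.14, 0.078, 0.002]
wrist_force: [0.2, -1.1, -1.7]
gripper_width: 0.456
finger_force: 62.5
```

```bash
python3 -c "
from h import *
im,C=shot('wrist','w6')
s=manip.state();print(s['position'],yaw(s)[0])
g=cv2.cvtColor(im,cv2.COLOR_BGR2GRAY).astype(int)
def edges(v,a,b):
    r=g[v-1:v+2,a:b].mean(0); d=np.diff(r); i=np.argsort(-abs(d))[:8]; print(v,sorted((int(a+k),int(d[k])) for k in i))
for v in (6,16,26,36): edges(v,240,390)
print([ (w2px(C,(.5977+d*1,-.0846+d*.05+e,.08))).round(1) for d in(-.04,-.02) for e in(-.028,.028)])
cv2.imwrite('pics/c6.png',im[0:300,140:500])
"
```

```text
[ 0.4585 -0.0922  0.0911] (np.float64(0.04978116303895875), array([ 0.0012, -0.0004, -1.    ]))
[ 0.4588 -0.0923  0.0913] 0.04972296712105609
6 [(245, 5), (305, -5), (355, 4), (378, -24), (379, -18), (386, -7), (387, 11), (388, 48)]
16 [(245, 5), (289, -5), (349, 4), (354, -5), (377, -23), (378, -16), (387, 32), (388, 36)]
26 [(245, 5), (274, -5), (376, -18), (377, -20), (378, -8), (385, -6), (387, 47), (388, 21)]
36 [(245, 5), (269, -4), (270, -3), (375, -4), (376, -23), (377, -17), (385, -7), (387, 5)]
[array([387.2,  38.6]), array([234.2,  30.2]), array([390. , -23.8]), array([231.1, -32.8])]
```

View pics/c6.png

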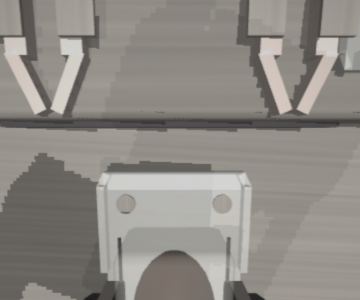

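Bay 2's lips are at u≈235 and u≈388 and the mould is centred at u≈314, so it's aligned within about 0.5 mm. I'll lower it slightly and slide it in.

Emit:
{"fn": "step_arm", "kwargs": {"commands": [{"dx": 0.02, "dy": 0.001, "dz": -0.006, "wx": 0.0, "wy": 0.0, "wz": 0.0, "gripper": -1.0}, {"dx": 0.06, "dy": 0.003, "dz": -0.006, "wx": 0.0, "wy": 0.0, "wz": 0.0, "gripper": -1.0}, {"dx": 0.1, "dy": 0.005, "dz": -0.006, "wx": 0.0, "wy": 0.0, "wz": 0.0, "gripper": -1.0}, {"dx": 0.14, "dy": 0.007, "dz": -0.006, "wx": 0.0, "wy": 0.0, "wz": 0.0, "gripper": -1.0}, {"dx": 0.18, "dy": 0.009, "dz": -0.006, "wx": 0.0, "wy": 0.0, "wz": 0.0, "gripper": -1.0}, {"dx": 0.22, "dy": 0.011, "dz": -0.006, "wx": 0.0, "wy": 0.0, "wz": 0.0, "gripper": -1.0}, {"dx": 0.26, "dy": 0.013, "dz": -0.006, "wx": 0.0, "wy": 0.0, "wz": 0.0, "gripper": -1.0}, {"dx": 0.3, "dy": 0.015, "dz": -0.006, "wx": 0.0, "wy": 0.0, "wz": 0.0, "gripper": -1.0}, {"dx": 0.32, "dy": 0.016, "dz": -0.006, "wx": 0.0, "wy": 0.0, "wz": 0.0, "gripper": -1.0}, {"dx": 0.335, "dy": 0.0167, "dz": -0.006, "wx": 0.0, "wy": 0.0, "wz": 0.0, "gripper": -1.0}]}}

```text
time_s: 10.28
position: [0.5929, -0.0858, 0.0875]
tool_rot: [3.14, 0.077, -0.001]
wrist_force: [-0.4, -2.5, -1.1]
gripper_width: 0.457
finger_force: 62.6
```

Emit:
{"fn": "step_arm", "kwargs": {"commands": [{"dx": 0.008, "dy": 0.0004, "dz": 0.0, "wx": 0.0, "wy": 0.0, "wz": 0.0, "gripper": -1.0}, {"dx": 0.016, "dy": 0.0008, "dz": 0.0, "wx": 0.0, "wy": 0.0, "wz": 0.0, "gripper": -1.0}, {"dx": 0.022, "dy": 0.001, "dz": 0.0, "wx": 0.0, "wy": 0.0, "wz": 0.0, "gripper": -1.0}, {"dx": 0.028, "dy": 0.0014, "dz": 0.0, "wx": 0.0, "wy": 0.0, "wz": 0.0, "gripper": -1.0}, {"dx": 0.028, "dy": 0.0014, "dz": 0.0, "wx": 0.0, "wy": 0.0, "wz": 0.0, "gripper": -1.0}]}}

```text
time_s: 10.7
position: [0.5981, -0.0849, 0.0881]
tool_rot: [-3.14, -0.08, 0.024]
wrist_force: [-22.6, -2.2, 13.5]
gripper_width: 0.456
finger_force: 64.5
```

Emit:
{"fn": "step_arm", "kwargs": {"commands": [{"dx": -0.01, "dy": 0.0, "dz": 0.0, "wx": 0.0, "wy": 0.0, "wz": 0.0, "gripper": 1.0}, {"dx": -0.01, "dy": 0.0, "dz": 0.0, "wx": 0.0, "wy": 0.0, "wz": 0.0, "gripper": 1.0}, {"dx": -0.01, "dy": 0.0, "dz": 0.0, "wx": 0.0, "wy": 0.0, "wz": 0.0, "gripper": 1.0}, {"dx": -0.01, "dy": 0.0, "dz": 0.08, "wx": 0.0, "wy": 0.0, "wz": 0.0, "gripper": 1.0}, {"dx": -0.01, "dy": 0.0, "dz": 0.16, "wx": 0.0, "wy": 0.0, "wz": 0.0, "gripper": 1.0}, {"dx": -0.01, "dy": 0.0, "dz": 0.24, "wx": 0.0, "wy": 0.0, "wz": 0.0, "gripper": -1.0}, {"dx": 0.07, "dy": 0.003, "dz": 0.24, "wx": 0.0, "wy": 0.0, "wz": 0.0, "gripper": -1.0}, {"dx": 0.145, "dy": 0.006, "dz": 0.22, "wx": 0.0, "wy": 0.0, "wz": 0.0, "gripper": -1.0}, {"dx": 0.145, "dy": 0.006, "dz": 0.2, "wx": 0.0, "wy": 0.0, "wz": 0.0, "gripper": -1.0}, {"dx": 0.145, "dy": 0.006, "dz": 0.2, "wx": 0.0, "wy": 0.0, "wz": 0.0, "gripper": -1.0}]}}

```text
time_s: 11.53
position: [0.6614, -0.0819, 0.1655]
tool_rot: [-3.14, -0.079, 0.004]
wrist_force: [-1.5, 0.8, -0.2]
gripper_width: 0.302
finger_force: 0.0
```

Emit:
{"fn": "step_arm", "kwargs": {"commands": [{"dx": 0.0, "dy": 0.0, "dz": 0.0, "wx": 0.0, "wy": 0.0, "wz": 0.0, "gripper": -1.0}, {"dx": 0.0, "dy": 0.0, "dz": 0.0, "wx": 0.0, "wy": 0.0, "wz": 0.0, "gripper": -1.0}, {"dx": 0.0, "dy": 0.0, "dz": -0.07, "wx": 0.0, "wy": 0.0, "wz": 0.0, "gripper": -1.0}, {"dx": -0.006, "dy": 0.0, "dz": -0.1, "wx": 0.0, "wy": 0.0, "wz": 0.0, "gripper": -1.0}, {"dx": -0.012, "dy": -0.001, "dz": -0.13, "wx": 0.0, "wy": 0.0, "wz": 0.0, "gripper": -1.0}, {"dx": -0.018, "dy": -0.001, "dz": -0.16, "wx": 0.0, "wy": 0.0, "wz": 0.0, "gripper": -1.0}, {"dx": -0.024, "dy": -0.001, "dz": -0.182, "wx": 0.0, "wy": 0.0, "wz": 0.0, "gripper": -1.0}, {"dx": -0.024, "dy": -0.001, "dz": -0.193, "wx": 0.0, "wy": 0.0, "wz": 0.0, "gripper": -1.0}, {"dx": -0.024, "dy": -0.001, "dz": -0.193, "wx": 0.0, "wy": 0.0, "wz": 0.0, "gripper": -1.0}, {"dx": -0.024, "dy": -0.001, "dz": -0.193, "wx": 0.0, "wy": 0.0, "wz": 0.0, "gripper": -1.0}]}}

```text
time_s: 12.37
position: [0.6521, -0.0832, 0.0964]
tool_rot: [3.14, 0.078, 0.002]
wrist_force: [-10.4, 1.4, 22.1]
gripper_width: 0.002
finger_force: 11.1
```

Emit:
{"fn": "step_arm", "kwargs": {"commands": [{"dx": 0.01, "dy": 0.0, "dz": 0.1, "wx": 0.0, "wy": 0.0, "wz": 0.0, "gripper": -1.0}, {"dx": 0.01, "dy": 0.0, "dz": 0.2, "wx": 0.0, "wy": 0.0, "wz": 0.0, "gripper": -1.0}, {"dx": 0.01, "dy": 0.0, "dz": 0.28, "wx": 0.0, "wy": 0.0, "wz": 0.0, "gripper": -1.0}, {"dx": -0.507, "dy": 0.9, "dz": 0.28, "wx": 0.0, "wy": 0.0, "wz": 0.083, "gripper": 1.0}, {"dx": -0.507, "dy": 0.9, "dz": 0.28, "wx": 0.0, "wy": 0.0, "wz": 0.083, "gripper": 1.0}, {"dx": -0.507, "dy": 0.9, "dz": 0.28, "wx": 0.0, "wy": 0.0, "wz": 0.083, "gripper": 1.0}, {"dx": -0.507, "dy": 0.9, "dz": 0.28, "wx": 0.0, "wy": 0.0, "wz": 0.083, "gripper": 1.0}, {"dx": -0.507, "dy": 0.9, "dz": 0.28, "wx": 0.0, "wy": 0.0, "wz": 0.083, "gripper": 1.0}, {"dx": -0.507, "dy": 0.9, "dz": 0.28, "wx": 0.0, "wy": 0.0, "wz": 0.083, "gripper": 1.0}, {"dx": -0.507, "dy": 0.9, "dz": 0.28, "wx": 0.0, "wy": 0.0, "wz": 0.083, "gripper": 1.0}]}}

```text
time_s: 13.2
position: [0.5083, 0.1713, 0.2022]
tool_rot: [-3.129, -0.282, 0.001]
wrist_force: [0.7, 1.0, 0.3]
gripper_width: 0.975
finger_force: 0.0
```

Emit:
{"fn": "step_arm", "kwargs": {"commands": [{"dx": 0.0, "dy": 0.158, "dz": 0.0, "wx": 0.0, "wy": 0.0, "wz": 0.0, "gripper": 1.0}, {"dx": 0.0, "dy": 0.158, "dz": 0.0, "wx": 0.0, "wy": 0.0, "wz": 0.0, "gripper": 1.0}, {"dx": 0.0, "dy": 0.158, "dz": 0.0, "wx": 0.0, "wy": 0.0, "wz": 0.0, "gripper": 1.0}, {"dx": 0.0, "dy": 0.158, "dz": 0.0, "wx": 0.0, "wy": 0.0, "wz": 0.0, "gripper": 1.0}, {"dx": 0.0, "dy": 0.158, "dz": 0.0, "wx": 0.0, "wy": 0.0, "wz": 0.0, "gripper": 1.0}, {"dx": 0.0, "dy": 0.158, "dz": 0.0, "wx": 0.0, "wy": 0.0, "wz": 0.0, "gripper": 1.0}]}}

```text
time_s: 13.7
position: [0.5104, 0.2321, 0.2023]
tool_rot: [3.129, 0.28, -0.001]
wrist_force: [-0.6, -0.0, -0.2]
gripper_width: 0.998
finger_force: 0.0
```

```bash
python3 -c "
from h import *
im,C=shot('wrist','w7'); t,_=shot('top','t7')
cv2.imwrite('pics/c7.png',cv2.hconcat([cv2.resize(im,(480,360)),cv2.resize(t[165:315,220:420],(320,240),interpolation=cv2.INTER_CUBIC).copy() if 0 else cv2.copyMakeBorder(cv2.resize(t[165:345,220:420],(320,288),interpolation=cv2.INTER_CUBIC),0,72,0,0,0)]))
"
```

```text
[0.5104 0.2321 0.2023] (np.float64(0.17864479028785787), array([-0.0004, -0.0005, -1.    ]))
[0.5106 0.2321 0.2023] (np.float64(0.17833968328903982), array([-0.0003, -0.0003, -1.    ]))
```

View pics/c7.png

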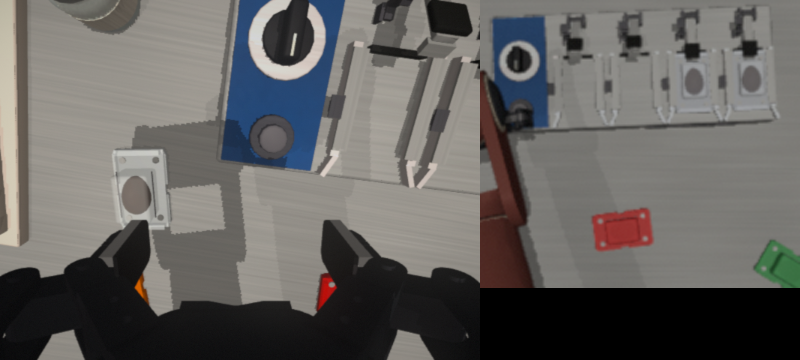

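Left half: mould 3 at about full-size (187,252), the start button at (363,185) and the knob at (383,50). Right half: moulds in bays 1 and 2, both lever pads down. I'll locate mould 3.

Run:
```python
from h import *
C=load("w7")
k=4/3
print(fit([(.05,.032),(.05,-.032),(-.05,-.032),(-.05,.032)],[px2w(C,u*k,v*k,.009) for u,v in ((112,151),(163,149),(171,228),(118,231))]))
print("button",px2w(C,363,185,.08),"knob base",px2w(C,382,53,.068))
```

```text
(array([0.4469, 0.3382]), np.float64(0.19211331817165925), np.float64(0.0033371512110081936))
button [0.5461 0.2036 0.08  ] knob base [0.6329 0.2078 0.068 ]
```

Emit:
{"fn": "step_arm", "kwargs": {"commands": [{"dx": -0.156, "dy": 0.269, "dz": 0.0, "wx": 0.0, "wy": 0.0, "wz": 0.004, "gripper": 1.0}, {"dx": -0.156, "dy": 0.269, "dz": 0.0, "wx": 0.0, "wy": 0.0, "wz": 0.004, "gripper": 1.0}, {"dx": -0.156, "dy": 0.269, "dz": 0.0, "wx": 0.0, "wy": 0.0, "wz": 0.004, "gripper": 1.0}, {"dx": -0.156, "dy": 0.269, "dz": 0.0, "wx": 0.0, "wy": 0.0, "wz": 0.004, "gripper": 1.0}, {"dx": -0.156, "dy": 0.269, "dz": 0.0, "wx": 0.0, "wy": 0.0, "wz": 0.004, "gripper": 1.0}]}}

```text
time_s: 14.22
position: [0.4475, 0.3416, 0.2025]
tool_rot: [3.127, 0.296, 0.0]
wrist_force: [0.8, -0.4, 0.3]
gripper_width: 0.997
finger_force: 0.0
```

Run:
```python
from h import *
shot('wrist','w8')
for th in(145,155,165): mould("w8",(255,115,385,290),th)
```

```text
[0.4475 0.3416 0.2025] (np.float64(0.18882338516427966), array([ 0.0001, -0.0003, -1.    ]))
rect ((318.5, 207.0), (112.0, 73.0), 90.0)
centre [0.4479 0.3371] yaw 0.21648107914706846 sides 0.06261937522468229 0.10136650202617836
rect ((318.4999694824219, 206.99996948242188), (72.99998474121094, 111.99998474121094), -0.0)
centre [0.4479 0.3371] yaw 0.21648105995021782 sides 0.0626193764861237 0.10136649523566593
rect ((318.5, 206.5), (111.0, 71.0), 90.0)
centre [0.4483 0.3372] yaw 0.21580585424710363 sides 0.06090377673696008 0.10038796658880704
```

Emit:
{"fn": "step_arm", "kwargs": {"commands": [{"dx": 0.001, "dy": -0.008, "dz": -0.25, "wx": 0.0, "wy": 0.0, "wz": 0.0, "gripper": 1.0}, {"dx": 0.001, "dy": -0.008, "dz": -0.25, "wx": 0.0, "wy": 0.0, "wz": 0.0, "gripper": 1.0}, {"dx": 0.001, "dy": -0.008, "dz": -0.4, "wx": 0.0, "wy": 0.0, "wz": 0.0, "gripper": 1.0}, {"dx": 0.001, "dy": -0.008, "dz": -0.461, "wx": 0.0, "wy": 0.0, "wz": 0.0, "gripper": 1.0}, {"dx": 0.001, "dy": -0.008, "dz": -0.461, "wx": 0.0, "wy": 0.0, "wz": 0.0, "gripper": 1.0}, {"dx": 0.001, "dy": -0.008, "dz": -0.461, "wx": 0.0, "wy": 0.0, "wz": 0.0, "gripper": 1.0}, {"dx": 0.001, "dy": -0.008, "dz": -0.461, "wx": 0.0, "wy": 0.0, "wz": 0.0, "gripper": -1.0}, {"dx": 0.001, "dy": -0.008, "dz": -0.461, "wx": 0.0, "wy": 0.0, "wz": 0.0, "gripper": -1.0}, {"dx": 0.001, "dy": -0.008, "dz": -0.461, "wx": 0.0, "wy": 0.0, "wz": 0.0, "gripper": -1.0}, {"dx": 0.001, "dy": -0.008, "dz": -0.461, "wx": 0.0, "wy": 0.0, "wz": 0.0, "gripper": -1.0}], "newtons": 60}}

```text
time_s: 15.1
position: [0.4506, 0.3385, 0.021]
tool_rot: [-3.126, -0.292, -0.007]
wrist_force: [-3.1, -3.2, 39.4]
gripper_width: 0.461
finger_force: 56.7
```

Emit:
{"fn": "step_arm", "kwargs": {"commands": [{"dx": 0.0, "dy": 0.0, "dz": 0.1, "wx": 0.0, "wy": 0.0, "wz": 0.0, "gripper": -1.0}, {"dx": 0.0, "dy": 0.0, "dz": 0.2, "wx": 0.0, "wy": 0.0, "wz": 0.0, "gripper": -1.0}, {"dx": 0.0, "dy": -0.593, "dz": 0.25, "wx": 0.0, "wy": 0.0, "wz": -0.0885, "gripper": -1.0}, {"dx": 0.0, "dy": -0.593, "dz": 0.25, "wx": 0.0, "wy": 0.0, "wz": -0.0885, "gripper": -1.0}, {"dx": 0.0, "dy": -0.593, "dz": 0.22, "wx": 0.0, "wy": 0.0, "wz": -0.0885, "gripper": -1.0}, {"dx": 0.0, "dy": -0.593, "dz": 0.174, "wx": 0.0, "wy": 0.0, "wz": -0.0885, "gripper": -1.0}, {"dx": 0.0, "dy": -0.593, "dz": 0.174, "wx": 0.0, "wy": 0.0, "wz": -0.0885, "gripper": -1.0}, {"dx": 0.0, "dy": -0.593, "dz": 0.174, "wx": 0.0, "wy": 0.0, "wz": -0.0885, "gripper": -1.0}, {"dx": 0.0, "dy": -0.593, "dz": 0.174, "wx": 0.0, "wy": 0.0, "wz": -0.0885, "gripper": -1.0}, {"dx": 0.0, "dy": -0.593, "dz": 0.174, "wx": 0.0, "wy": 0.0, "wz": -0.0885, "gripper": -1.0}]}}

```text
time_s: 15.93
position: [0.4486, 0.0993, 0.0883]
tool_rot: [-3.14, -0.069, -0.002]
wrist_force: [0.1, 0.7, -2.5]
gripper_width: 0.457
finger_force: 62.5
```

```bash
python3 -c "
from h import *
im,C=shot('wrist','w9')
s=manip.state();print(s['position'],yaw(s)[0])
g=cv2.cvtColor(im,cv2.COLOR_BGR2GRAY).astype(int)
def edges(v,a,b):
    r=g[v-1:v+2,a:b].mean(0); d=np.diff(r); i=np.argsort(-abs(d))[:6]; print(v,sorted((int(a+k),int(d[k])) for k in i))
for v in (4,12,20): edges(v,220,280); edges(v,365,400)
edges(215,225,260);edges(215,375,410)
print([ (w2px(C,(.5881+d*1,.1068+d*.05+e,.08))).round(1) for d in(-.04,-.03) for e in(-.028,.028)])
"
```

```text
[0.4486 0.0993 0.0883] (np.float64(0.0441138963243067), array([ 0.0013,  0.0004, -1.    ]))
[0.4489 0.1003 0.0886] 0.045967040027839794
4 [(227, -23), (228, -41), (229, -15), (231, 19), (232, 20), (233, 7)]
4 [(374, -24), (375, -17), (385, -8), (386, 25), (387, 36), (388, 13)]
12 [(227, -9), (228, -38), (229, -32), (231, 12), (232, 22), (233, 10)]
12 [(373, -18), (374, -19), (375, -6), (386, 40), (387, 28), (388, 7)]
20 [(228, -28), (229, -40), (230, -11), (231, 15), (232, 25), (233, 10)]
20 [(372, -7), (373, -22), (374, -14), (384, -8), (386, 45), (387, 21)]
215 [(236, 45), (237, 21), (243, -9), (244, -9), (247, 12), (258, -9)]
215 [(379, -14), (380, -13), (382, 11), (383, 15), (390, -26), (391, -14)]
[array([387.5,  35.4]), array([231.4,  27.8]), array([388.7,   4.1]), array([229.7,  -3.8])]
```

Emit:
{"fn": "step_arm", "kwargs": {"commands": [{"dx": 0.02, "dy": 0.001, "dz": -0.002, "wx": 0.0, "wy": 0.0, "wz": 0.0, "gripper": -1.0}, {"dx": 0.06, "dy": 0.003, "dz": -0.002, "wx": 0.0, "wy": 0.0, "wz": 0.0, "gripper": -1.0}, {"dx": 0.1, "dy": 0.005, "dz": -0.002, "wx": 0.0, "wy": 0.0, "wz": 0.0, "gripper": -1.0}, {"dx": 0.14, "dy": 0.007, "dz": -0.002, "wx": 0.0, "wy": 0.0, "wz": 0.0, "gripper": -1.0}, {"dx": 0.18, "dy": 0.009, "dz": -0.002, "wx": 0.0, "wy": 0.0, "wz": 0.0, "gripper": -1.0}, {"dx": 0.22, "dy": 0.011, "dz": -0.002, "wx": 0.0, "wy": 0.0, "wz": 0.0, "gripper": -1.0}, {"dx": 0.26, "dy": 0.013, "dz": -0.002, "wx": 0.0, "wy": 0.0, "wz": 0.0, "gripper": -1.0}, {"dx": 0.3, "dy": 0.015, "dz": -0.002, "wx": 0.0, "wy": 0.0, "wz": 0.0, "gripper": -1.0}, {"dx": 0.32, "dy": 0.016, "dz": -0.002, "wx": 0.0, "wy": 0.0, "wz": 0.0, "gripper": -1.0}, {"dx": 0.335, "dy": 0.0167, "dz": -0.002, "wx": 0.0, "wy": 0.0, "wz": 0.0, "gripper": -1.0}]}}

```text
time_s: 16.82
position: [0.5844, 0.1068, 0.087]
tool_rot: [3.136, 0.078, 0.001]
wrist_force: [0.9, -6.4, -1.2]
gripper_width: 0.458
finger_force: 62.8
```

Emit:
{"fn": "step_arm", "kwargs": {"commands": [{"dx": 0.008, "dy": 0.0004, "dz": 0.0, "wx": 0.0, "wy": 0.0, "wz": 0.0, "gripper": -1.0}, {"dx": 0.016, "dy": 0.0008, "dz": 0.0, "wx": 0.0, "wy": 0.0, "wz": 0.0, "gripper": -1.0}, {"dx": 0.022, "dy": 0.001, "dz": 0.0, "wx": 0.0, "wy": 0.0, "wz": 0.0, "gripper": -1.0}, {"dx": 0.027, "dy": 0.0014, "dz": 0.0, "wx": 0.0, "wy": 0.0, "wz": 0.0, "gripper": -1.0}, {"dx": 0.027, "dy": 0.0014, "dz": 0.0, "wx": 0.0, "wy": 0.0, "wz": 0.0, "gripper": -1.0}]}}

```text
time_s: 17.23
position: [0.5893, 0.1079, 0.0869]
tool_rot: [3.138, 0.077, -0.021]
wrist_force: [-19.3, -6.6, 12.0]
gripper_width: 0.456
finger_force: 64.3
```

Emit:
{"fn": "step_arm", "kwargs": {"commands": [{"dx": -0.01, "dy": 0.0, "dz": 0.0, "wx": 0.0, "wy": 0.0, "wz": 0.0, "gripper": 1.0}, {"dx": -0.01, "dy": 0.0, "dz": 0.0, "wx": 0.0, "wy": 0.0, "wz": 0.0, "gripper": 1.0}, {"dx": -0.01, "dy": 0.0, "dz": 0.0, "wx": 0.0, "wy": 0.0, "wz": 0.0, "gripper": 1.0}, {"dx": -0.01, "dy": 0.0, "dz": 0.08, "wx": 0.0, "wy": 0.0, "wz": 0.0, "gripper": 1.0}, {"dx": -0.01, "dy": 0.0, "dz": 0.16, "wx": 0.0, "wy": 0.0, "wz": 0.0, "gripper": 1.0}, {"dx": -0.01, "dy": 0.0, "dz": 0.24, "wx": 0.0, "wy": 0.0, "wz": 0.0, "gripper": -1.0}, {"dx": 0.07, "dy": 0.004, "dz": 0.24, "wx": 0.0, "wy": 0.0, "wz": 0.0, "gripper": -1.0}, {"dx": 0.148, "dy": 0.009, "dz": 0.22, "wx": 0.0, "wy": 0.0, "wz": 0.0, "gripper": -1.0}, {"dx": 0.148, "dy": 0.009, "dz": 0.2, "wx": 0.0, "wy": 0.0, "wz": 0.0, "gripper": -1.0}, {"dx": 0.148, "dy": 0.009, "dz": 0.2, "wx": 0.0, "wy": 0.0, "wz": 0.0, "gripper": -1.0}]}}

```text
time_s: 18.07
position: [0.6526, 0.112, 0.1646]
tool_rot: [-3.14, -0.075, 0.005]
wrist_force: [-1.4, 0.2, -0.7]
gripper_width: 0.299
finger_force: 0.0
```

Emit:
{"fn": "step_arm", "kwargs": {"commands": [{"dx": 0.0, "dy": 0.0, "dz": 0.0, "wx": 0.0, "wy": 0.0, "wz": 0.0, "gripper": -1.0}, {"dx": 0.0, "dy": 0.0, "dz": 0.0, "wx": 0.0, "wy": 0.0, "wz": 0.0, "gripper": -1.0}, {"dx": 0.0, "dy": 0.0, "dz": -0.07, "wx": 0.0, "wy": 0.0, "wz": 0.0, "gripper": -1.0}, {"dx": -0.006, "dy": 0.0, "dz": -0.1, "wx": 0.0, "wy": 0.0, "wz": 0.0, "gripper": -1.0}, {"dx": -0.012, "dy": -0.001, "dz": -0.13, "wx": 0.0, "wy": 0.0, "wz": 0.0, "gripper": -1.0}, {"dx": -0.018, "dy": -0.001, "dz": -0.16, "wx": 0.0, "wy": 0.0, "wz": 0.0, "gripper": -1.0}, {"dx": -0.024, "dy": -0.001, "dz": -0.182, "wx": 0.0, "wy": 0.0, "wz": 0.0, "gripper": -1.0}, {"dx": -0.024, "dy": -0.001, "dz": -0.195, "wx": 0.0, "wy": 0.0, "wz": 0.0, "gripper": -1.0}, {"dx": -0.024, "dy": -0.001, "dz": -0.195, "wx": 0.0, "wy": 0.0, "wz": 0.0, "gripper": -1.0}, {"dx": -0.024, "dy": -0.001, "dz": -0.195, "wx": 0.0, "wy": 0.0, "wz": 0.0, "gripper": -1.0}]}}

```text
time_s: 18.9
position: [0.6434, 0.1111, 0.0963]
tool_rot: [3.14, 0.075, 0.002]
wrist_force: [-14.0, -2.0, 26.8]
gripper_width: 0.001
finger_force: 14.1
```

Emit:
{"fn": "step_arm", "kwargs": {"commands": [{"dx": 0.01, "dy": 0.0, "dz": 0.1, "wx": 0.0, "wy": 0.0, "wz": 0.0, "gripper": -1.0}, {"dx": 0.01, "dy": 0.0, "dz": 0.2, "wx": 0.0, "wy": 0.0, "wz": 0.0, "gripper": -1.0}, {"dx": 0.01, "dy": 0.0, "dz": 0.28, "wx": 0.0, "wy": 0.0, "wz": 0.0, "gripper": -1.0}, {"dx": -0.08, "dy": 0.237, "dz": 0.375, "wx": 0.0, "wy": 0.0, "wz": 0.0, "gripper": 0.2}, {"dx": -0.08, "dy": 0.237, "dz": 0.375, "wx": 0.0, "wy": 0.0, "wz": 0.0, "gripper": 0.2}, {"dx": -0.08, "dy": 0.237, "dz": 0.375, "wx": 0.0, "wy": 0.0, "wz": 0.0, "gripper": 0.2}, {"dx": -0.08, "dy": 0.237, "dz": 0.375, "wx": 0.0, "wy": 0.0, "wz": 0.0, "gripper": 0.2}, {"dx": -0.08, "dy": 0.237, "dz": 0.375, "wx": 0.0, "wy": 0.0, "wz": 0.0, "gripper": 0.2}]}}

```text
time_s: 19.57
position: [0.6101, 0.2068, 0.2397]
tool_rot: [3.14, 0.078, 0.002]
wrist_force: [0.2, -0.2, 0.3]
gripper_width: 0.598
finger_force: 0.0
```

```bash
python3 -c "
from h import *
im,C=shot('wrist','w10')
print([w2px(C,p).round() for p in ((.6325,.2089,.113),(.5455,.2045,.08))])
"
```

```text
[0.6101 0.2068 0.2397] (np.float64(0.04991690182543264), array([ 0.0011, -0.0002, -1.    ]))
[array([312., 195.]), array([312., 291.])]
```

View pics/w10.png

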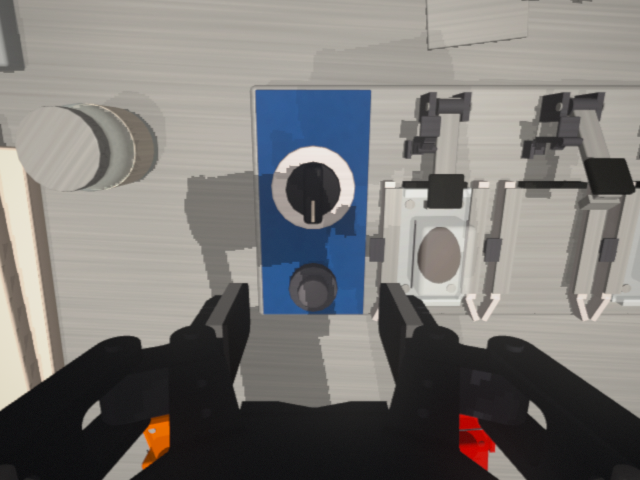

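Lever 4 is down. The knob disc is at (313,187) with its bar along the rails and the pointer at (313,212), so it's near 0 rad. The start button is at (315,289).

```bash
python3 -c "
from h import *
C=load('w10'); print(px2w(C,313,187,.067),px2w(C,313.5,187,.07),'btn',px2w(C,315,291,.088)); print(manip.state()['qpos'])
g=cv2.imread('pics/w10.png').max(2).astype(int)
for v in (205,212,218): print(v,g[v,295:332])
"
```

```text
[0.6322 0.2082 0.067 ] [0.6326 0.2078 0.07  ] btn [0.5488 0.2024 0.088 ]
[ 0.21    0.0929  1.5584 -0.0005  1.4908  1.7325]
205 [ 41  41  41  41  40  41  42  42  37  38  37  39  40  40  42  52 108 147
 153 107  52  37  37  38  36  34  36  36  38  39  38  37  39  39  40  46
  50]
212 [169 164 146 113  80  52  40  40  36  36  36  38  41  41  42  50 107 146
 152 106  50  36  38  36  36  36  35  36  36  39  41  53  89 122 138 162
 205]
218 [171 171 170 171 171 170 169 166 114  52  36  40  40  40  40  50 111 160
 170 118  53  34  34  36  35  34  43  94 135 146 146 146 145 146 146 146
 145]
```

Emit:
{"fn": "step_arm", "kwargs": {"commands": [{"dx": 0.054, "dy": 0.005, "dz": 0.0, "wx": 0.0, "wy": 0.0, "wz": 0.0, "gripper": 0.2}, {"dx": 0.054, "dy": 0.005, "dz": -0.1, "wx": 0.0, "wy": 0.0, "wz": 0.0, "gripper": 0.2}, {"dx": 0.054, "dy": 0.005, "dz": -0.2, "wx": 0.0, "wy": 0.0, "wz": 0.0, "gripper": 0.2}, {"dx": 0.054, "dy": 0.005, "dz": -0.3, "wx": 0.0, "wy": 0.0, "wz": 0.0, "gripper": 0.2}, {"dx": 0.054, "dy": 0.005, "dz": -0.364, "wx": 0.0, "wy": 0.0, "wz": 0.0, "gripper": 0.2}, {"dx": 0.054, "dy": 0.005, "dz": -0.364, "wx": 0.0, "wy": 0.0, "wz": 0.0, "gripper": 0.2}, {"dx": 0.054, "dy": 0.005, "dz": -0.364, "wx": 0.0, "wy": 0.0, "wz": 0.0, "gripper": -1.0}, {"dx": 0.054, "dy": 0.005, "dz": -0.364, "wx": 0.0, "wy": 0.0, "wz": 0.0, "gripper": -1.0}, {"dx": 0.054, "dy": 0.005, "dz": -0.364, "wx": 0.0, "wy": 0.0, "wz": 0.0, "gripper": -1.0}, {"dx": 0.054, "dy": 0.005, "dz": -0.364, "wx": 0.0, "wy": 0.0, "wz": 0.0, "gripper": -1.0}], "newtons": 40}}

```text
time_s: 20.45
position: [0.6346, 0.2088, 0.0969]
tool_rot: [-3.138, -0.074, -0.009]
wrist_force: [0.1, 3.8, 1.8]
gripper_width: 0.15
finger_force: 43.0
```

Emit:
{"fn": "step_arm", "kwargs": {"commands": [{"dx": 0.0, "dy": 0.0, "dz": 0.0, "wx": 0.0, "wy": 0.0, "wz": -0.07, "gripper": -1.0}, {"dx": 0.0, "dy": 0.0, "dz": 0.0, "wx": 0.0, "wy": 0.0, "wz": -0.14, "gripper": -1.0}, {"dx": 0.0, "dy": 0.0, "dz": 0.0, "wx": 0.0, "wy": 0.0, "wz": -0.21, "gripper": -1.0}, {"dx": 0.0, "dy": 0.0, "dz": 0.0, "wx": 0.0, "wy": 0.0, "wz": -0.28, "gripper": -1.0}, {"dx": 0.0, "dy": 0.0, "dz": 0.0, "wx": 0.0, "wy": 0.0, "wz": -0.35, "gripper": -1.0}]}}

```text
time_s: 20.87
position: [0.6344, 0.2081, 0.097]
tool_rot: [-3.039, 0.788, -0.008]
wrist_force: [-0.2, 0.9, 3.7]
gripper_width: 0.149
finger_force: 43.1
```

Emit:
{"fn": "step_arm", "kwargs": {"commands": [{"dx": 0.0, "dy": 0.0, "dz": 0.0, "wx": 0.0, "wy": 0.0, "wz": -0.07, "gripper": -1.0}, {"dx": 0.0, "dy": 0.0, "dz": 0.0, "wx": 0.0, "wy": 0.0, "wz": -0.14, "gripper": -1.0}, {"dx": 0.0, "dy": 0.0, "dz": 0.0, "wx": 0.0, "wy": 0.0, "wz": -0.21, "gripper": -1.0}, {"dx": 0.0, "dy": 0.0, "dz": 0.0, "wx": 0.0, "wy": 0.0, "wz": -0.28, "gripper": -1.0}, {"dx": 0.0, "dy": 0.0, "dz": 0.0, "wx": 0.0, "wy": 0.0, "wz": -0.35, "gripper": -1.0}, {"dx": 0.0, "dy": 0.0, "dz": 0.0, "wx": 0.0, "wy": 0.0, "wz": -0.42, "gripper": -1.0}, {"dx": 0.0, "dy": 0.0, "dz": 0.0, "wx": 0.0, "wy": 0.0, "wz": -0.475, "gripper": -1.0}, {"dx": 0.0, "dy": 0.0, "dz": 0.0, "wx": 0.0, "wy": 0.0, "wz": -0.475, "gripper": -1.0}, {"dx": 0.0, "dy": 0.0, "dz": 0.0, "wx": 0.0, "wy": 0.0, "wz": -0.475, "gripper": -1.0}]}}

```text
time_s: 21.62
position: [0.6335, 0.2076, 0.0969]
tool_rot: [-2.548, 1.835, -0.004]
wrist_force: [-2.8, -1.3, 5.6]
gripper_width: 0.153
finger_force: 43.4
```

```bash
python3 -c "
from h import *
s=manip.state(); print(yaw(s)[0],s['torque'],s['qpos'])"
```

```text
-1.248350271888166 [-0.3347  0.7183 -0.0735] [ 0.2056  0.2575  1.6173 -0.0012  1.2643  3.0251]
```

Emit:
{"fn": "step_arm", "kwargs": {"commands": [{"dx": 0.0, "dy": 0.0, "dz": 0.0, "wx": 0.0, "wy": 0.0, "wz": 0.0, "gripper": 0.2}, {"dx": 0.0, "dy": 0.0, "dz": 0.0, "wx": 0.0, "wy": 0.0, "wz": 0.0, "gripper": 0.2}, {"dx": 0.0, "dy": 0.0, "dz": 0.0, "wx": 0.0, "wy": 0.0, "wz": 0.0, "gripper": 0.2}, {"dx": 0.0, "dy": 0.0, "dz": 0.08, "wx": 0.0, "wy": 0.0, "wz": 0.0, "gripper": 0.2}, {"dx": 0.0, "dy": 0.0, "dz": 0.16, "wx": 0.0, "wy": 0.0, "wz": 0.0, "gripper": 0.2}, {"dx": -0.1, "dy": -0.004, "dz": 0.2, "wx": 0.0, "wy": 0.0, "wz": 0.0, "gripper": -1.0}, {"dx": -0.215, "dy": -0.009, "dz": 0.2, "wx": 0.0, "wy": 0.0, "wz": 0.0, "gripper": -1.0}, {"dx": -0.215, "dy": -0.009, "dz": 0.2, "wx": 0.0, "wy": 0.0, "wz": 0.0, "gripper": -1.0}, {"dx": -0.215, "dy": -0.009, "dz": 0.2, "wx": 0.0, "wy": 0.0, "wz": 0.0, "gripper": -1.0}, {"dx": -0.215, "dy": -0.009, "dz": 0.2, "wx": 0.0, "wy": 0.0, "wz": 0.0, "gripper": -1.0}]}}

```text
time_s: 22.45
position: [0.5468, 0.2043, 0.1736]
tool_rot: [-2.549, 1.835, -0.002]
wrist_force: [-0.1, 0.4, 0.4]
gripper_width: 0.001
finger_force: 0.0
```

```bash
python3 -c "
from h import *
shot('top','t11'); shot('wrist','w11'); im,C=shot('scene','s11')
a=cv2.imread('pics/t11.png')[160:255,220:415]
b=im[225:325,215:440]; w=cv2.imread('pics/w11.png')
cv2.imwrite('pics/c11.png',cv2.vconcat([cv2.hconcat([cv2.resize(a,(400,195),interpolation=2),cv2.resize(b,(400,195),interpolation=2)]),cv2.resize(cv2.copyMakeBorder(w,0,0,107,107,0),(800,400))[:, :]])[:595])
"
```

```text
[0.5468 0.2043 0.1736] (np.float64(-1.2481577979168534), array([ 0.0014,  0.0001, -1.    ]))
[0.5475 0.2042 0.1737] (np.float64(-1.2484922064418955), array([ 0.0015,  0.0002, -1.    ]))
[0.5478 0.2042 0.1737] (np.float64(-1.2486904227698892), array([ 0.0013,  0.0001, -1.    ]))
```

View pics/c11.png

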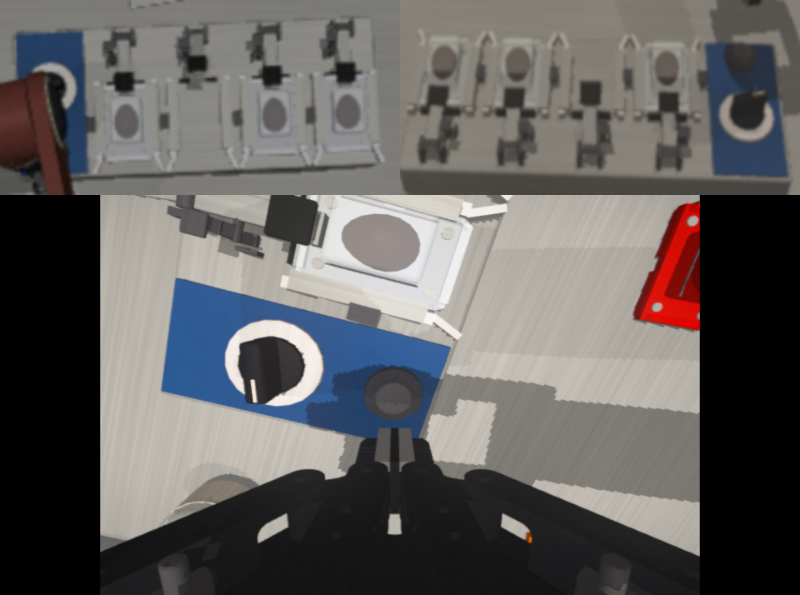

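All three levers are down and the knob's pointer is across the bar's starting line, about 1.3 rad round. The start button is at about full-size (313,237). I'll check its centre before pressing.

```bash
python3 -c "
from h import *
C=load('w11'); print(px2w(C,313.5,237,.085),px2w(C,313.5,237,.075))"
```

```text
[0.5476 0.2011 0.085 ] [0.5468 0.2037 0.075 ]
```

Emit:
{"fn": "step_arm", "kwargs": {"commands": [{"dx": 0.0, "dy": -0.003, "dz": -0.1, "wx": 0.0, "wy": 0.0, "wz": 0.0, "gripper": -1.0}, {"dx": 0.0, "dy": -0.003, "dz": -0.18, "wx": 0.0, "wy": 0.0, "wz": 0.0, "gripper": -1.0}, {"dx": 0.0, "dy": -0.003, "dz": -0.2, "wx": 0.0, "wy": 0.0, "wz": 0.0, "gripper": -1.0}, {"dx": 0.0, "dy": -0.003, "dz": -0.215, "wx": 0.0, "wy": 0.0, "wz": 0.0, "gripper": -1.0}, {"dx": 0.0, "dy": -0.003, "dz": -0.22, "wx": 0.0, "wy": 0.0, "wz": 0.0, "gripper": -1.0}, {"dx": 0.0, "dy": -0.003, "dz": -0.22, "wx": 0.0, "wy": 0.0, "wz": 0.0, "gripper": -1.0}]}}

```text
time_s: 23.1
position: [0.5476, 0.2032, 0.0869]
tool_rot: [-2.548, 1.836, -0.002]
wrist_force: [-1.6, -1.0, 4.3]
gripper_width: 0.0
finger_force: 1.8
```

Emit:
{"fn": "step_arm", "kwargs": {"commands": [{"dx": 0.0, "dy": 0.0, "dz": -0.006, "wx": 0.0, "wy": 0.0, "wz": 0.0, "gripper": -1.0}, {"dx": 0.0, "dy": 0.0, "dz": -0.012, "wx": 0.0, "wy": 0.0, "wz": 0.0, "gripper": -1.0}, {"dx": 0.0, "dy": 0.0, "dz": -0.012, "wx": 0.0, "wy": 0.0, "wz": 0.0, "gripper": -1.0}, {"dx": 0.0, "dy": 0.0, "dz": -0.012, "wx": 0.0, "wy": 0.0, "wz": 0.0, "gripper": -1.0}]}}

```text
time_s: 23.43
position: [0.5485, 0.2034, 0.0849]
tool_rot: [-2.547, 1.834, -0.005]
wrist_force: [-5.7, -2.8, 14.1]
gripper_width: -0.002
finger_force: 6.9
```

The button is bottomed out at 14 N. I'll release it and retreat.

Emit:
{"fn": "step_arm", "kwargs": {"commands": [{"dx": 0.0, "dy": 0.0, "dz": 0.1, "wx": 0.0, "wy": 0.0, "wz": 0.0, "gripper": -1.0}, {"dx": 0.0, "dy": 0.0, "dz": 0.2, "wx": 0.0, "wy": 0.0, "wz": 0.0, "gripper": -1.0}, {"dx": 0.0, "dy": 0.0, "dz": 0.3, "wx": 0.0, "wy": 0.0, "wz": 0.0, "gripper": -1.0}, {"dx": -0.3, "dy": 0.0, "dz": 0.5, "wx": 0.0, "wy": 0.0, "wz": 0.0, "gripper": -1.0}, {"dx": -0.3, "dy": 0.0, "dz": 0.5, "wx": 0.0, "wy": 0.0, "wz": 0.0, "gripper": -1.0}, {"dx": -0.3, "dy": 0.0, "dz": 0.5, "wx": 0.0, "wy": 0.0, "wz": 0.0, "gripper": -1.0}, {"dx": -0.3, "dy": 0.0, "dz": 0.5, "wx": 0.0, "wy": 0.0, "wz": 0.0, "gripper": -1.0}, {"dx": -0.3, "dy": 0.0, "dz": 0.5, "wx": 0.0, "wy": 0.0, "wz": 0.0, "gripper": -1.0}, {"dx": -0.3, "dy": 0.0, "dz": 0.5, "wx": 0.0, "wy": 0.0, "wz": 0.0, "gripper": -1.0}]}}

```text
time_s: 24.18
position: [0.4272, 0.2034, 0.2824]
tool_rot: [-2.546, 1.833, -0.006]
wrist_force: [0.5, 0.2, -1.2]
gripper_width: 0.002
finger_force: 0.0
```

```bash
python3 -c "
from h import *
t,_=shot('top','t12'); s,_=shot('scene','s12')
cv2.imwrite('pics/c12.png',cv2.vconcat([cv2.resize(t[120:360,160:520],(600,300),interpolation=2),cv2.resize(s[180:340,140:520],(600,290),interpolation=2)]))
"
```

```text
[0.4272 0.2034 0.2824] (np.float64(-1.2477965984371386), array([ 0.0056,  0.0016, -1.    ]))
[0.4271 0.2031 0.2809] (np.float64(-1.2483271937313363), array([ 0.0024,  0.0006, -1.    ]))
```

View pics/c12.png

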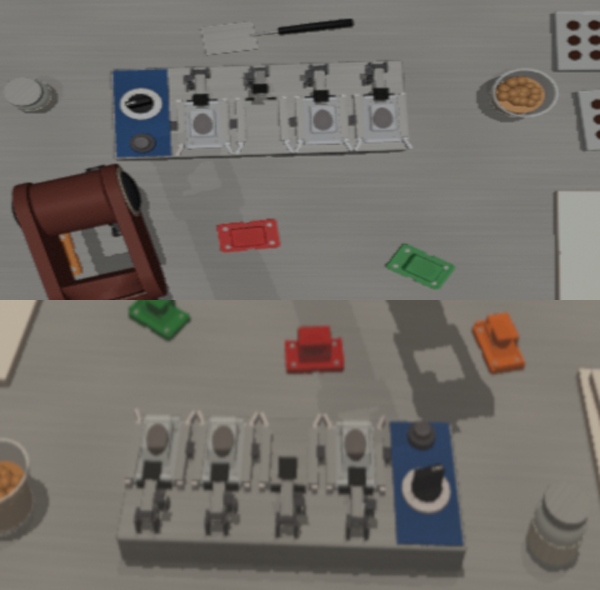

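The top half shows moulds in bays 4, 2 and 1 (about (203,120), (322,120) and (381,117)) with levers down. The knob at (140,103) is turned and the button is clear. No brown-egg mould is left on the bench, and the bystanders haven't moved.

```bash
python3 -c "
from plant import order
print(order.job_done())"
```

```text
the job is handed in; nothing more can be done
None
```

I handed the job in: all three filled moulds are pushed to the end stop and clamped in bays 1, 2 and 4, the strength knob was turned about 1.3 rad clockwise, and the start button was pressed fully and let go; the hand-in gave no pass/fail result.

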